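# Hold a paint sample under the colour reader

## Task

Lay the rectangular painted wood block flat, painted face up as it lies, in the rectangular pocket of the colour reader's sprung sample slide and let go of it. Then take the slide's upright handle and pull the slide out until the dark index blade on the slide stands exactly beside the dark mark tooth on the reader's white side plate, so that the block is under the reader. Finish while still holding the handle there against the spring, and leave the other things on the counter where they are.

Things in the scene. Friction and masses are not known exactly. Their poses are not given: they have to be found in the camera images.
- sample_c (a point): centre (half-way up) of the loose wooden sample block, 36 x 60 x 26 mm high, white painted top, bare wood sides, about 45 g, lying flat on the counter; its x axis is along the 36 mm side, y along the 60 mm side, z up
- pocket (a point): centre of the floor of the open pocket on the slide; the pocket is 42 mm (x) by 66 mm (y) inside, its rim 5 mm thick and 8 mm high above the floor, the floor 34 mm above the counter. At home it is on the -y side of the reader, open to the sky, 100 to 150 mm from the reader's middle; the block goes in with its 60 mm side along y. y axis: the way in which the slide pulls out
- handle (a point): upright dark steel plate at the +y end of the slide: 50 mm along x, 12 mm along y (24 mm at its lowest 6 mm), 66 mm high; this point is the centre of its foot, 34 mm above the counter, so its top is 100 mm above the counter. It is rigid with the slide, 260 mm from the pocket's centre; at home it stands 110 to 160 mm to the +y side of the reader's middle. Pull it along the +y axis
- index (a point): upper tip of the upright dark index blade (4 mm thick, top 50 mm above the counter) on the +x side edge of the slide, 60 mm further along +y than the pocket's centre; moves with the slide; axes as the pocket's
- mark (a point): upper part of the upright dark mark tooth (4 mm wide, top 50 mm above the counter) on the white side plate of the reader, beside the path of the index blade, on the +x side; does not move. The index is beside the mark when both have the same position along the mark's y axis (the way of the pull); sideways they stay about 5 mm apart and in height about 0 mm
- slide (a joint): travel of the slide in m along the +y axis of the base: 0 home, stop at 0.18. A spring always pulls it home: about 3.5 N at 0 and 35 N/m more as it comes out (about 9 N at 0.15); released, it runs home
- slide_base: grey base of the slide, fixed to the counter, 124 x 430 mm, 18 mm high; origin at the centre of its underside; y axis: the way of the pull
- reader: fixed colour reader, a bridge across the slide; origin on the counter under its middle, y along the pull. Its grey head is 168 mm (x) by 40 mm (y), from 80 to 135 mm above the counter, on two posts 73 mm either side; feet reach 98 mm either side. The white side plate runs 85 mm to +y from the +x post, 40 mm high at its top
- sample: the same wooden block; origin at the centre of its underside
- disc: round painted wooden disc, 60 mm across, 26 mm high; loose, to be left alone; origin under it
- pot: small round tester pot with a white band, 56 mm across, 55 mm high; loose, to be left alone; origin under it
- tin_a: paint tin, 100 mm across, 115 mm high; loose, to be left alone; origin under it
- tin_b: paint tin, 84 mm across, 90 mm high; loose, to be left alone; origin under it
- brush: paint brush lying flat; loose, to be left alone; origin under it
- scraper: flat scraper with a long handle, lying flat; loose, to be left alone; origin under it
- tin_lid: loose round metal tin lid, 90 mm across, 6 mm thick; loose, to be left alone; origin under it
Mind the look-alikes: they are no part of the job. What is shaped like the reader but orange is not meant.

How it is judged:
By the outcome, as a careful person would: the job done as asked, in the order asked, and still so for the second after the job is handed in, while the arm keeps its last pose, push and grip.
It also fails if it takes over 54 s, if anything falls off the work surface, if the arm or the gripper's body presses on something with over 40 N, if the wrist force passes 120 N, or if a joint passes its speed limit or range.

## Robot

A 7-joint arm with a two-finger parallel gripper is mounted at the origin on the work surface. World frame = base frame: x ahead of the robot, y to its left, z up, the work surface at z = 0. Lengths are in m, angles in degrees, forces in N, time in s.
With the tool pointing down it reaches from about 0.4 to 0.9 m from the base axis. Payload 5.5 kg.
Tool frame: the origin (TCP) lies at the very end of the fingers, on their centre line; the grasp point (between the pads) lies 19 mm behind it; y points along the fingers, x is the direction in which the jaws open and shut, and the axes are right-handed (so a half turn about y gives the same grasp; the last joint's range is limited). The gripper opens to 92 mm and grips with 3 to 60 N. Pads are 19 mm wide; open, the fingers measure 130 mm over their backs; the gripper's body (75 mm by 190 mm) begins 47 mm behind the grasp point.
Start: joints at [-54.362, 28.699, -24.465, 88.831, 12.651, 65.22, -12.049], TCP at [0.228, 0.609, 0.206] pointing down, gripper open.
Joint ranges: [-164.97, 164.97], [-17.58, 116.51], [-87.97, 89.64], [11.32, 138.91], [-80.73, 260.73], [10.89, 115.49], [-147.41, 147.41]. Speed limits (degrees/s): [147.25, 147.25, 180, 180, 180, 180, 180].

## Interface

Orientations are given as a 3x3 rotation matrix whose columns are the frame's x, y, z axes.
In Python, from cell import env gives the robot as it stands. Calls block until the motion is done:
- env.goto(position, orientation): joint-space move of the TCP to a pose.
- env.move_straight(position, orientation=None, rate=0.15): straight line of the TCP; orientation=None keeps the orientation; rate is the mean speed in m/s.
- env.goto_joints(angles): joint-space move.
- env.command_gripper(opening): finger opening in m; the grip force is fixed at half the most; returns when the fingers have stopped.
- env.pause(seconds).
- env.inverse_kinematics(position, orientation): joint angles nearest the present ones, or None.
- env.sense(): the state.
- env.read_camera(name): name is "scene" or "side" or "wrist"; returns (picture, depth): 480x640x3 uint8, red, green, blue; 480x640 float32, m along the optical axis (not along the pixel's ray), 0 where there is no reading.
- env.camera_model(name): a dict with "K" (3x3 intrinsics, pixels), "dist_coeffs" ([k1, k2, p1, p2, k3] as OpenCV has them; the pictures are not rectified), "eye" and "rotation" of the camera in the world. Camera axes: x right, y down, z forward; pixel columns grow to the right and rows downward; lengths in m; the calibration is good to about 2 mm. A picture is of the moment at which its call begins: read the wrist's pose just before it. camera_model takes no time and is no camera call; for the wrist camera it gives the pose at the moment of the call.
A pose or a line that the arm cannot do raises env.MotionError and nothing moves.
- env.job_done(): hands the job in, once; it reports no verdict.
Trained networks look in the newest picture that a camera, given by its name, has taken for a name from the list of things; names that differ only in an ending like _2 or _b are one class to them, and where a whole thing is asked for, a point or a joint stands for the part that bears it (a point fixed in the world has none). Each returns a list of dicts, best first, with "score" (0 to 1); they miss things now and then, are a little off and sometimes report something else, mostly with a low value. They report only what shows in the picture. A call takes as long as a camera call. They do not tell look-alikes from the thing itself.
- env.regions_of(target, camera): "region" (480x640 bool, what is visible of it) and "at" ([row, column] in pixels, amid what is visible of it).
The state is a dict: "time": time; "joint_pos": joint angles; "joint_velocities": joint speeds; "tau": joint torques, N m; "position": TCP position; "tool_rot": TCP orientation; "contact_force": force on the tool from outside, world axes, zero at the start; "wrist_torque": the same for the moment, N m; "grip_width": finger opening in m.
Only numpy, scipy, OpenCV 4.12 (cv2) and the standard library are available. Lean on these libraries where they do the work, as an engineer would, in place of code of your own. Each camera call takes 0.05 s, during which the arm holds its last target.

## Working session

There is one attempt and no reset: what is moved stays moved. The work goes in short steps, each a Python script; the robot and the scene stay as the last script left them, time stands still between calls to the robot, and variables do not carry over. Pictures are saved under pics/ and viewed, and the job is handed in when it is done.

```bash
ls; mkdir -p pics
python3 - <<'E'
from cell import env
import cv2,numpy as np
for c in ["scene","side","wrist"]:
    p,d=env.read_camera(c); cv2.imwrite(f"pics/{c}0.png",p[:,:,::-1]); np.save(f"pics/{c}0.npy",d)
    m=env.camera_model(c); print(c,{k:np.round(v,3).tolist() for k,v in m.items()})
s=env.sense();print(s["time"],s["position"],s["tool_rot"],s["contact_force"])
E
```

```text
pics
scene {'K': [[465.151, 0.0, 320.106], [0.0, 465.151, 238.107], [0.0, 0.0, 1.0]], 'dist_coeffs': [-0.101, 0.0, 0.0, 0.0, 0.0], 'eye': [1.017, 0.304, 1.051], 'rotation': [[-0.481, 0.747, -0.459], [0.877, 0.417, -0.24], [0.012, -0.518, -0.855]]}
side {'K': [[474.288, 0.0, 319.578], [0.0, 474.288, 243.332], [0.0, 0.0, 1.0]], 'dist_coeffs': [-0.032, 0.0, 0.0, 0.0, 0.0], 'eye': [0.33, -0.753, 1.068], 'rotation': [[0.977, -0.165, 0.133], [-0.211, -0.768, 0.604], [0.003, -0.619, -0.786]]}
wrist {'K': [[343.155, 0.0, 320.665], [0.0, 343.155, 244.301], [0.0, 0.0, 1.0]], 'dist_coeffs': [-0.01, 0.0, 0.0, 0.0, 0.0], 'eye': [0.161, 0.633, 0.384], 'rotation': [[0.351, 0.903, 0.246], [0.936, -0.338, -0.095], [-0.002, 0.264, -0.965]]}
0.15 [0.22804634 0.60806184 0.20539183] [[ 3.51058971e-01 -6.03005875e-04 -9.36353157e-01]
 [ 9.36352079e-01 -1.42235222e-03  3.51059483e-01]
 [-1.54351492e-03 -9.99998807e-01  6.52962974e-05]] [ 1.02764954 -0.26148132 -0.67885123]
```

View pics/scene0.png

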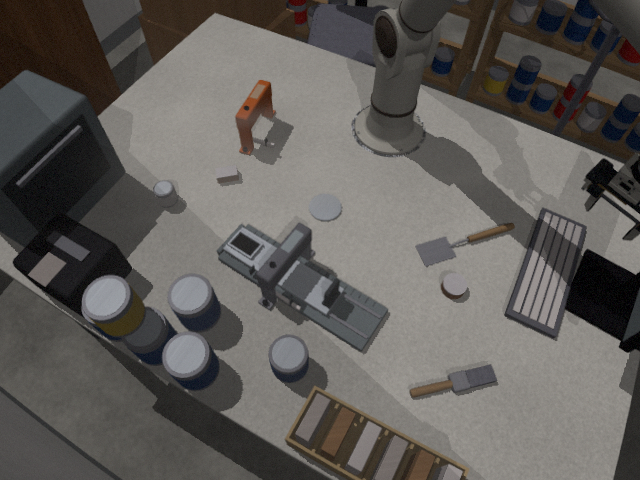

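View pics/side0.png

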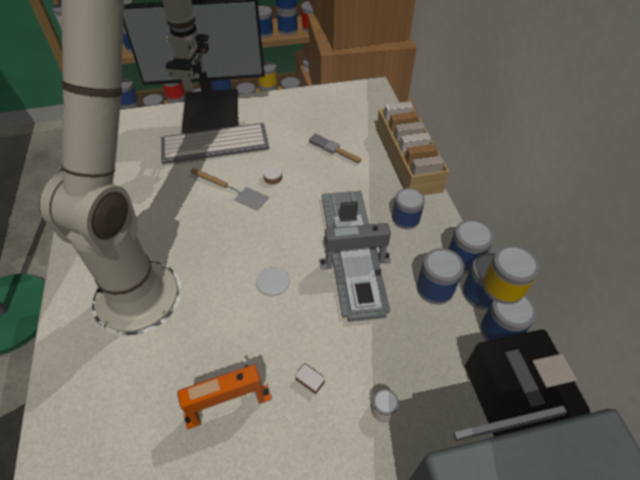

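View pics/wrist0.png

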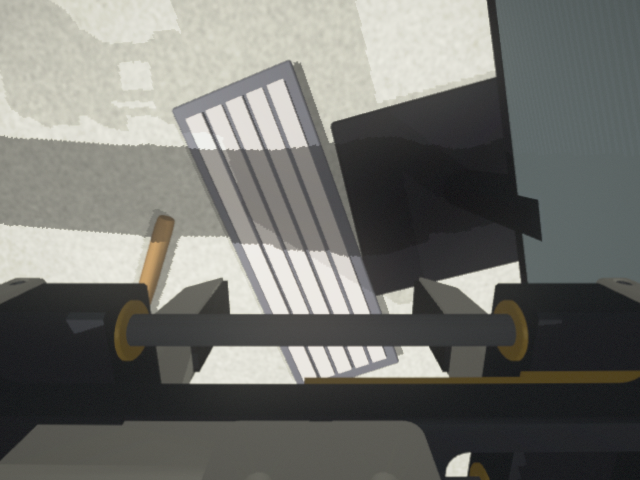

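Side view: the loose white-topped block is at about (310,378). The grey reader and slide have the pocket at (364,292) and the handle at (348,210). The orange reader at (225,395) is the look-alike. Other candidates for the block are the round disc at (272,176) and the swatches in the tray at (410,145). Only the block at (310,378), scene (228,174), is rectangular and loose.

```bash
cat > h.py <<'E'
from cell import env
import cv2,numpy as np
def pts(cam,depth,mask,m=None):
    m=m or env.camera_model(cam)
    K=np.array(m["K"]);D=np.array(m["dist_coeffs"])
    r,c=np.nonzero(mask&(depth>0))
    u=cv2.undistortPoints(np.stack([c,r],1).astype(float).reshape(-1,1,2),K,D).reshape(-1,2)
    z=depth[r,c]
    P=np.c_[u*z[:,None],z]
    return P@np.array(m["rotation"]).T+np.array(m["eye"]),np.stack([r,c],1)
def proj(P,m):
    R=np.array(m["rotation"]);P=np.atleast_2d(P)
    q=(P-np.array(m["eye"]))@R
    return cv2.projectPoints(q.reshape(-1,1,3),np.zeros(3),np.zeros(3),np.array(m["K"]),np.array(m["dist_coeffs"]))[0].reshape(-1,2)
def ray(px,z,m):
    R=np.array(m["rotation"]);e=np.array(m["eye"])
    u=cv2.undistortPoints(np.array(px,float).reshape(-1,1,2),np.array(m["K"]),np.array(m["dist_coeffs"])).reshape(-1,2)
    d=np.c_[u,np.ones(len(u))]@R.T
    return e+d*((z-e[2])/d[:,2])[:,None]
E
python3 - <<'E'
from h import *
for cam in ["scene","side"]:
    p,d=env.read_camera(cam)
    for t in ["sample","slide_base","slide","reader","handle","disc","pot"]:
        for o in env.regions_of(t,cam)[:3]:
            P,_=pts(cam,d,o["region"])
            if len(P)==0: print(cam,t,"nodepth");continue
            z=np.percentile(P[:,2],95)
            top=P[P[:,2]>z-.006]
            rect=cv2.minAreaRect((top[:,:2]*1000).astype(np.float32))
            print(cam,t,round(o["score"],2),np.round(o["at"]),len(P),"zmax",np.round(z,3),"med",np.round(np.median(P,0),3),"toprect",np.round(rect[0],1),np.round(rect[1],1),round(rect[2],1))
    x0,y0,x1,y1=(130,120,420,380) if cam=="scene" else (180,170,440,440)
    cv2.imwrite(f"pics/{cam}_crop.png",cv2.resize(p[y0:y1,x0:x1,::-1],None,fx=2.2,fy=2.2,interpolation=cv2.INTER_CUBIC))
E
```

```text
scene sample 0.88 [174. 224.] 361 zmax 0.029 med [ 0.407 -0.32   0.025] toprect [ 402.7 -324.3] [41.  60.2] 44.3
scene slide_base 0.72 [288. 317.] 6933 zmax 0.042 med [0.608 0.079 0.022] toprect [603.3 -22.8] [312.3  98.8] 84.8
scene slide 0.94 [274. 296.] 3144 zmax 0.075 med [0.598 0.016 0.034] toprect [597.1  52.5] [153.4  50.9] 82.6
scene reader 0.91 [111. 255.] 1519 zmax 0.137 med [ 0.246 -0.334  0.11 ] toprect [ 211.8 -344.3] [167.3  39.4] 9.0
scene handle 0.85 [274. 292.] 3043 zmax 0.073 med [0.598 0.015 0.035] toprect [607.2 121.9] [13.  48.6] 86.2
scene pot 0.88 [194. 168.] 530 zmax 0.058 med [ 0.557 -0.414  0.051] toprect [ 549.6 -425.3] [55.7 52.9] 42.8
side sample 0.59 [379. 307.] 506 zmax 0.028 med [ 0.4   -0.331  0.024] toprect [ 401.3 -328. ] [36.7 59.5] 42.4
side slide_base 0.9 [270. 355.] 4714 zmax 0.053 med [ 0.586 -0.062  0.028] toprect [599.6  17.1] [ 67.8 216.9] 2.8
side slide 0.67 [271. 356.] 2456 zmax 0.079 med [ 0.588 -0.073  0.033] toprect [603.2 115.8] [16.5 48.9] 85.0
side reader 0.93 [388. 220.] 2766 zmax 0.136 med [ 0.209 -0.357  0.13 ] toprect [ 208.  -349.6] [165.2  39.6] 9.3
side reader 0.85 [241. 354.] 1889 zmax 0.135 med [ 0.59  -0.026  0.118] toprect [591.6 -15.5] [ 43.3 166. ] 83.9
side reader 0.73 [276. 441.] 1997 zmax 0.116 med [ 0.765 -0.169  0.11 ] toprect [ 778.3 -147.5] [98.9 96.9] 67.4
side handle 0.66 [280. 273.] 759 zmax 0.007 med [ 0.36  -0.034  0.003] toprect [359.5 -33.9] [86.3 89.3] 50.3
side handle 0.58 [270. 357.] 2498 zmax 0.079 med [ 0.589 -0.074  0.033] toprect [583.9  48.4] [157.8  56. ] 70.6
side disc 0.57 [175. 272.] 326 zmax 0.026 med [0.42  0.354 0.021] toprect [420.3 362.2] [59.4 58.6] 10.9
side pot 0.89 [406. 389.] 724 zmax 0.058 med [ 0.545 -0.435  0.054] toprect [ 548.8 -429.1] [54.2 54.3] 40.1
side pot 0.21 [173. 274.] 289 zmax 0.026 med [0.418 0.354 0.022] toprect [418.3 361.8] [55.4 58.6] 10.9
```

View pics/scene_crop.png

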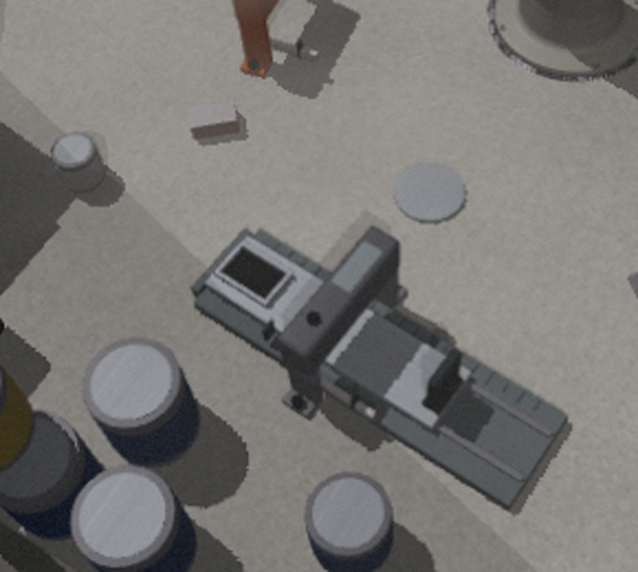

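View pics/side_crop.png

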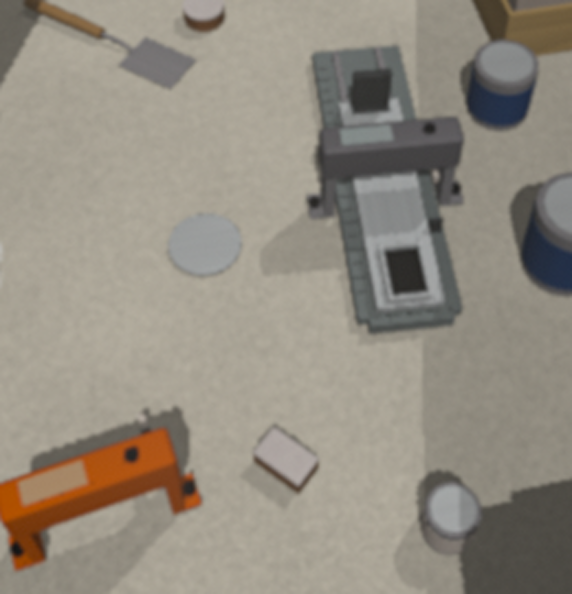

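Run:
```python
from h import *
m=env.camera_model("side")
pk=ray([(180+407/2.2,170+270/2.2)],.034,m)[0]; h=np.array([.604,.118])
print(pk, np.linalg.norm(h-pk[:2]))
u=(h-pk[:2])/np.linalg.norm(h-pk[:2]);print(u)
R=np.array([[u[0],0,-u[1]],[u[1],0,u[0]],[0,-1,0]])
c=(h+pk[:2])/2
tcp=[c[0]+.075*u[1],c[1]-.075*u[0],.22]
env.goto(tcp,R)
m=env.camera_model("wrist")
p,d=env.read_camera("wrist")
cv2.imwrite("pics/w1.png",p[:,:,::-1]);np.savez("pics/w1.npz",p=p,d=d,**m)
for t in ["index","mark","pocket","handle","slide"]:
    for o in env.regions_of(t,"wrist")[:3]:print(t,o["score"],o["at"],o["region"].sum())
s=env.sense();print(s["time"],s["position"],tcp,m["eye"])
```

```text
[ 0.58433855 -0.14067814  0.034     ] 0.2594242707045656
[0.0757888  0.99712389]
index 0.57 [145.4, 286.1] 21949
mark 0.78 [136.7, 320.1] 12846
mark 0.62 [148.7, 286.2] 21926
pocket 0.72 [143.0, 284.2] 22029
pocket 0.19 [136.9, 316.1] 12994
handle 0.92 [149.3, 281.6] 22234
handle 0.49 [141.0, 376.9] 42329
slide 0.98 [144.2, 288.3] 22148
3.95 [ 0.66894045 -0.01660728  0.21995536] [np.float64(0.6689535644842383), np.float64(-0.01702322955121769), 0.22] [ 0.59753823 -0.01067718  0.39877704]
```

View pics/w1.png

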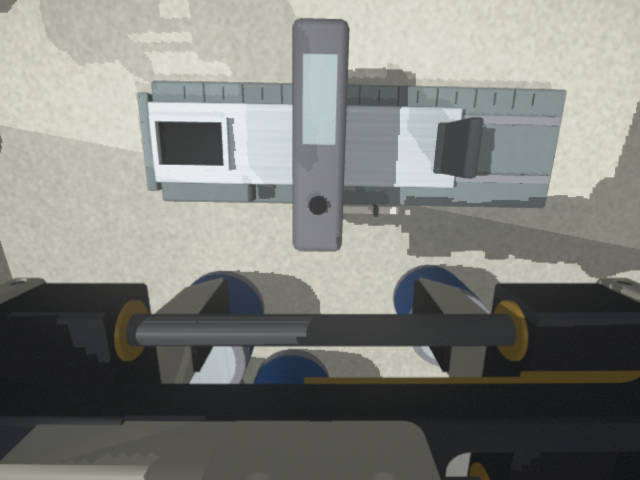

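The wrist picture shows the pocket at about (191,143), the handle top at (475,148), the reader head at (320,130), the index blade near (257,191) and the mark tooth near (376,210). I'll enlarge the last two.

Run:
```python
import cv2,numpy as np
p=cv2.imread("pics/w1.png")
a=cv2.resize(p[170:230,230:430],None,fx=4,fy=4,interpolation=cv2.INTER_NEAREST)
b=cv2.resize(p[80:220,140:250],None,fx=3.0,fy=2.4,interpolation=cv2.INTER_NEAREST)
c=cv2.resize(p[80:220,410:570],None,fx=2.4,fy=2.4,interpolation=cv2.INTER_NEAREST)
o=np.zeros((240+336,800,3),np.uint8);o[:240]=a;o[240:,:330]=b;o[240:,400:784]=c
cv2.imwrite("pics/w1c.png",o)
d=np.load("pics/w1.npz")["d"]
g=cv2.cvtColor(p,cv2.COLOR_BGR2GRAY)
for r in (184,188,192,196,200):print(r,g[r,246:268].tolist())
for r in (204,207,210,213,216):print(r,g[r,366:400].tolist())
```

```text
184 [131, 129, 122, 116, 102, 97, 101, 105, 109, 123, 145, 136, 132, 136, 137, 139, 140, 140, 139, 135, 132, 131]
188 [135, 124, 103, 97, 94, 84, 72, 70, 70, 87, 127, 134, 104, 89, 88, 88, 88, 88, 86, 88, 88, 87]
192 [139, 123, 103, 98, 94, 85, 73, 69, 68, 78, 126, 135, 105, 90, 87, 87, 88, 87, 87, 86, 87, 87]
196 [139, 130, 108, 97, 96, 90, 74, 68, 66, 75, 126, 139, 133, 103, 88, 87, 88, 86, 86, 86, 87, 86]
200 [136, 132, 108, 99, 95, 90, 82, 94, 113, 130, 137, 136, 136, 138, 137, 136, 136, 134, 136, 136, 136, 137]
204 [87, 85, 85, 94, 94, 84, 71, 65, 67, 68, 83, 91, 95, 92, 90, 85, 85, 83, 85, 93, 97, 95, 94, 94, 95, 96, 94, 93, 93, 93, 94, 94, 95, 96]
207 [143, 142, 124, 119, 118, 119, 117, 90, 66, 62, 62, 69, 95, 130, 136, 137, 138, 138, 135, 134, 134, 134, 133, 133, 135, 145, 195, 204, 203, 196, 149, 132, 123, 115]
210 [147, 148, 147, 145, 144, 128, 117, 85, 66, 64, 67, 68, 90, 136, 146, 147, 146, 147, 148, 148, 147, 147, 147, 157, 217, 224, 225, 226, 225, 221, 169, 148, 135, 118]
213 [144, 145, 144, 146, 146, 140, 128, 83, 64, 66, 68, 71, 99, 132, 138, 140, 139, 139, 140, 142, 142, 143, 142, 151, 205, 214, 215, 215, 216, 211, 164, 142, 123, 113]
216 [114, 115, 113, 112, 113, 113, 115, 110, 89, 83, 83, 84, 100, 110, 115, 117, 116, 116, 115, 113, 113, 113, 112, 111, 112, 112, 110, 111, 113, 114, 115, 114, 113, 112]
```

View pics/w1c.png

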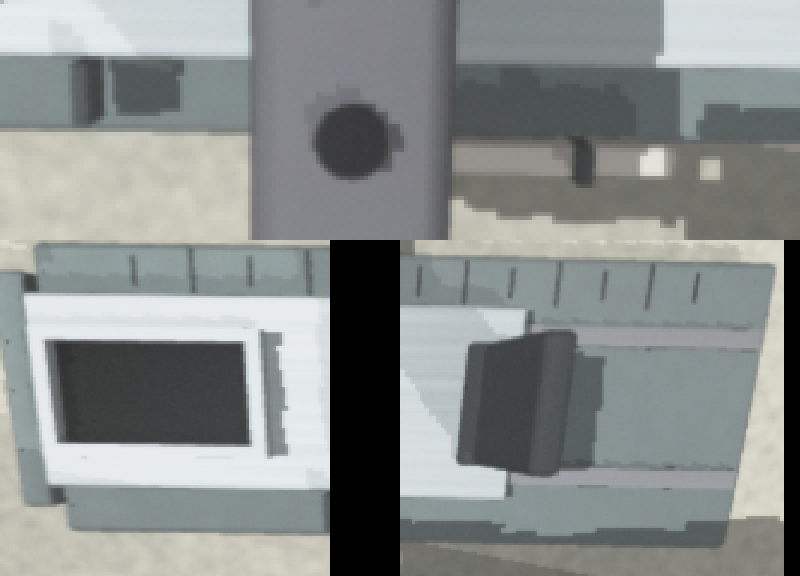

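Run:
```python
from h import *
z=np.load("pics/w1.npz");m={k:z[k] for k in("K","dist_coeffs","eye","rotation")}
# base edges at z=.018: top edge / bottom edges from Canny-like; use depth cloud for slide
p=z["p"];d=z["d"]
P,rc=pts("wrist",d,np.ones(d.shape,bool)&(np.arange(480)[:,None]<270),m)
def rect(a,lo,hi,box):
    s=a[(a[:,2]>lo)&(a[:,2]<hi)&(rc[:,0]>box[0])&(rc[:,0]<box[1])&(rc[:,1]>box[2])&(rc[:,1]<box[3])]
    print(np.round(np.median(s,0),4),len(s),[np.round(x,1) for x in cv2.minAreaRect((s[:,:2]*1000).astype(np.float32))])
rect(P,.094,.106,(80,220,420,520))   # handle top
rect(P,.12,.15,(0,260,280,360))    # head
rect(P,.012,.024,(70,215,130,580))   # base
rect(P,.03,.05,(70,215,130,300))   # slide
print("depth idx/mark",[np.round(P[(rc[:,0]==r)&(rc[:,1]==c)],4).tolist() for r,c in((192,249),(194,250),(210,376),(210,377))])
# edges from gray: base top/bottom edges at z .018
g=cv2.cvtColor(p,cv2.COLOR_RGB2GRAY).astype(float)
i,k=ray([(249.2,192.5),(376.4,210)],.05,m)
print("index",i,"mark",k)
for a in (84,85,86,87): 
    u=np.array([np.cos(np.radians(a)),np.sin(np.radians(a))]);n=np.array([u[1],-u[0]])
    print(a,"travel",(k-i)[:2]@u,"side",(k-i)[:2]@n)
rim=ray([(155.7,121.7),(223.3,121.7),(223.3,164.6),(155.7,164.6)],.042,m);print(np.round(rim,4).tolist(),rim.mean(0))
```

```text
[0.6038 0.1163 0.0997] 949 [array([604.5, 117.4]), array([12.3, 49.5]), np.float64(84.4)]
[ 0.583  -0.0115  0.1353] 12327 [array([592.8, -12.1]), array([ 40.1, 168.3]), np.float64(84.7)]
[0.5977 0.1326 0.0183] 20764 [array([595.7,  21.9]), array([442.7, 124.8]), np.float64(84.7)]
[ 0.582  -0.1098  0.0346] 11431 [array([ 591.1, -112.5]), array([143.5,  96.2]), np.float64(84.5)]
depth idx/mark [[[0.6325, -0.0861, 0.0495]], [[0.6344, -0.0851, 0.0509]], [[0.6605, 0.0416, 0.0494]], [[0.6605, 0.0426, 0.0497]]]
index [ 0.63296672 -0.08589325  0.05      ] mark [0.66041465 0.04196511 0.05      ]
84 travel 0.13002702583825124 side 0.013932722800177419
85 travel 0.12976406255132933 side 0.01619988528177062
86 travel 0.12946157187390156 side 0.018462113121375183
87 travel 0.12911964594755862 side 0.020718717222476445
[[0.5578, -0.1707, 0.042], [0.5629, -0.1042, 0.042], [0.6038, -0.1102, 0.042], [0.5986, -0.1789, 0.042]] [ 0.58078949 -0.14099339  0.042     ]
```

```bash
cat >> h.py <<'E'
def Rz(deg):
    a=np.radians(deg);c,s=np.cos(a),np.sin(a)
    return np.array([[c,0,-s],[s,0,c],[0,-1,0]])
E
python3 - <<'E'
from h import *
R=Rz(43)
b=np.array([.4013,-.328]); t=b-.075*R[:2,2]
env.goto([*t,.17],R)
m=env.camera_model("wrist");p,d=env.read_camera("wrist")
cv2.imwrite("pics/w2.png",p[:,:,::-1]);np.savez("pics/w2.npz",p=p,d=d,**m)
for o in env.regions_of("sample","wrist")[:3]:
    P,_=pts("wrist",d,o["region"],m);top=P[(P[:,2]>.022)&(P[:,2]<.032)]
    print(o["score"],o["at"],len(top),np.median(top,0) if len(top) else 0,cv2.minAreaRect((top[:,:2]*1000).astype(np.float32)) if len(top) else 0)
s=env.sense();print(s["time"],s["position"],s["joint_pos"])
E
```

```text
0.73 [140.7, 319.7] 2714 [ 0.40028891 -0.32625193  0.0263496 ] ((401.07269287109375, -326.7840576171875), (35.920188903808594, 60.17934799194336), 42.27082061767578)
5.625 [ 0.45420227 -0.38127609  0.17008616] [ 32.39532683  23.11285307   6.46303816 100.26453561  -3.08618071
  56.77222205  83.23485954]
```

View pics/w2.png

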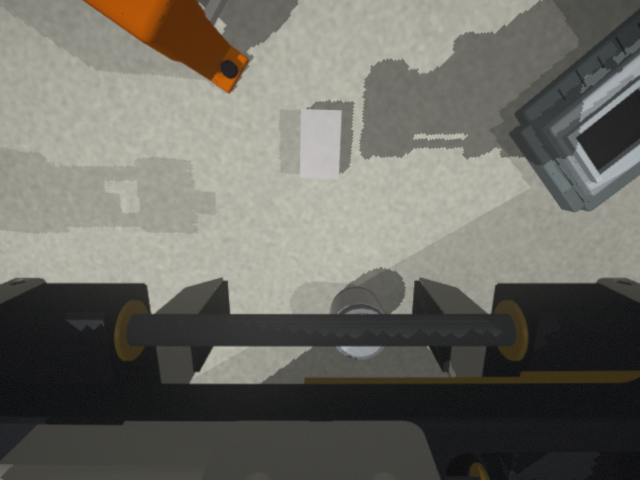

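Run:
```python
import cv2,numpy as np
def poly(c,s,a):return cv2.boxPoints((c,s,a))
b=poly((401.1,-326.8),(190,75),42.3)
for c in ((208,-349.6),(211.8,-344.3)):
    o=poly(c,(168,40),9.2)
    print(max(-1e9,min(min(-cv2.pointPolygonTest(o,(float(p[0]),float(p[1])),True) for p in b),min(-cv2.pointPolygonTest(b,(float(p[0]),float(p[1])),True) for p in o))))
```

```text
13.49148597895987
14.330782942459962
```

```bash
python3 - <<'E'
from h import *
R=Rz(42.3); x,y=.4011,-.3268
env.command_gripper(.062)
env.goto([x,y,.09],R)
env.move_straight([x,y,.011],R,rate=.1)
s=env.sense();print(s["position"],s["contact_force"])
env.command_gripper(.02)
s=env.sense();print("grip",s["grip_width"],s["contact_force"])
env.move_straight([x,y,.16],R,rate=.2)
s=env.sense();print("grip",s["grip_width"],s["contact_force"],s["time"])
R2=Rz(84.6-90)
env.goto([.5804,-.1413,.16],R2)
env.move_straight([.5804,-.1413,.075],R2,rate=.15)
s=env.sense();print("grip",s["grip_width"],s["position"],s["contact_force"],s["time"])
for c in("scene","side","wrist"):
    p,d=env.read_camera(c)
    cv2.imwrite(f"pics/{c}3.png",p[:,:,::-1])
E
python3 - <<'E'
import cv2,numpy as np
a=cv2.imread("pics/scene3.png")[190:330,180:340];b=cv2.imread("pics/side3.png")[210:350,300:420]
o=np.zeros((420,800,3),np.uint8);o[:,:400]=cv2.resize(a,None,fx=2.5,fy=3)[:, :400];o[:,420:780]=cv2.resize(b,(360,420));cv2.imwrite("pics/c3.png",o)
E
```

```text
[ 0.40162218 -0.32724708  0.01149294] [ 1.30434759 -0.25627164 -0.15545804]
grip 0.02010769152664156 [-0.13566122  0.15718813  0.60289566]
grip 0.019958045498326256 [-0.13443842 -0.82853121 -1.29569954] 9.5083
grip 0.020039150792502708 [ 0.58078954 -0.14202384  0.07560425] [-0.21239257  0.64767065 -0.24385315] 11.3667
```

View pics/c3.png

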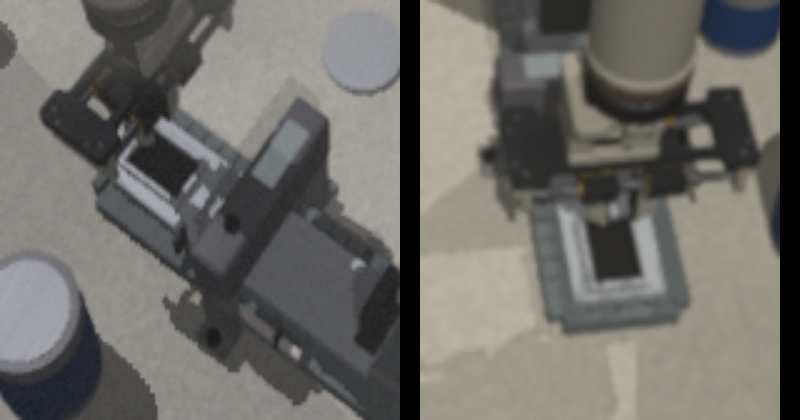

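View pics/wrist3.png

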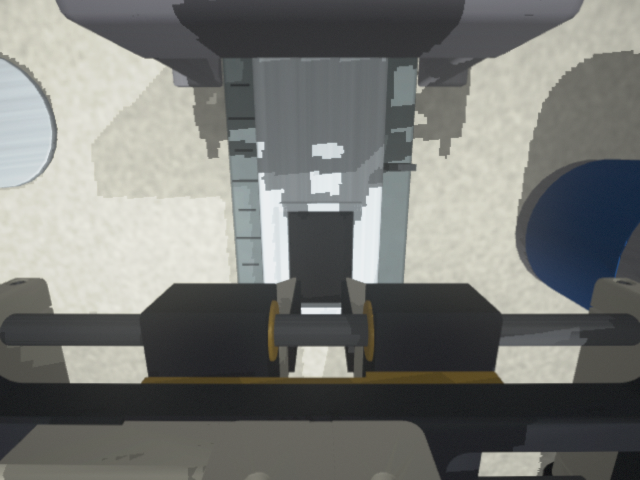

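The grip failed: the fingers closed to 20 mm on nothing. I'll back off and see where the block is.

Run:
```python
from h import *
env.move_straight([.5804,-.1413,.17],rate=.25)
for c in("side",):
    p,d=env.read_camera(c)
    for o in env.regions_of("sample",c)[:2]:
        P,_=pts(c,d,o["region"]);top=P[P[:,2]>.018]
        print(c,o["score"],o["at"],np.median(P,0),cv2.minAreaRect((top[:,:2]*1000).astype(np.float32)))
    cv2.imwrite(f"pics/{c}4.png",p[:,:,::-1])
    cv2.imwrite(f"pics/{c}4c.png",cv2.resize(p[320:440,230:430,::-1],None,fx=4,fy=4,interpolation=2))
p=cv2.imread("pics/side0.png");cv2.imwrite("pics/side0c.png",cv2.resize(p[320:440,230:430],None,fx=4,fy=4,interpolation=2))
```

```text
side 0.85 [381.1, 309.4] [ 0.40083732 -0.33187574  0.0242967 ] ((401.1513671875, -327.5263671875), (37.37337112426758, 59.477298736572266), 41.901615142822266)
side 0.38 [275.1, 439.6] [ 0.76512181 -0.16816948  0.1084336 ] ((787.5726928710938, -114.36893463134766), (172.25009155273438, 98.18600463867188), 71.72212219238281)
```

View pics/side4c.png

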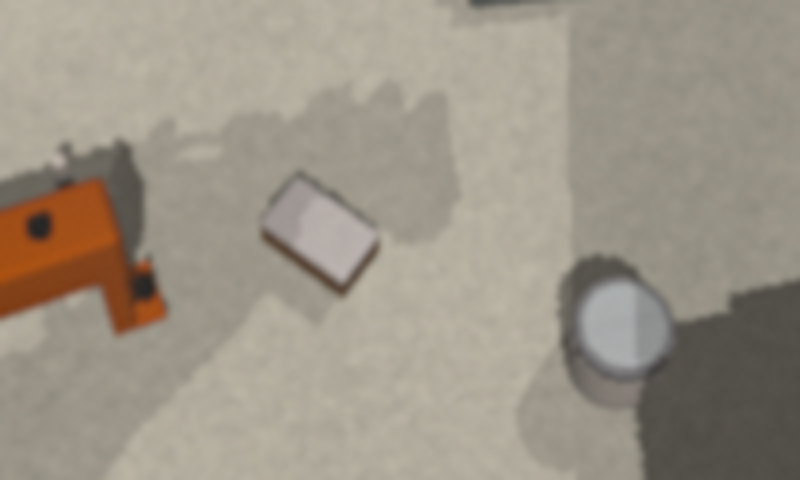

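View pics/side0c.png

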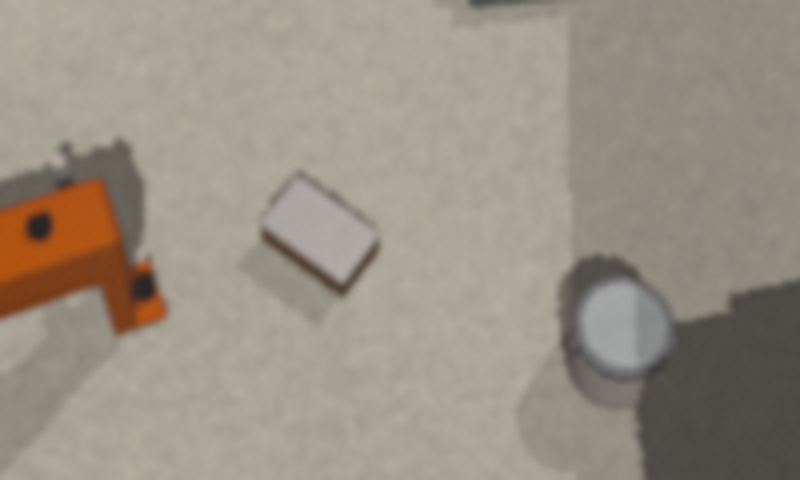

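Run:
```python
from h import *
R=Rz(42.3); x,y=.4008,-.3264
env.command_gripper(.062)
print(env.sense()["grip_width"])
env.goto([x,y,.09],R)
env.move_straight([x,y,.011],R,rate=.15)
s=env.sense();print(s["position"],s["contact_force"],s["grip_width"],s["time"])
for c in("scene","side","wrist"):
    p,d=env.read_camera(c);cv2.imwrite(f"pics/{c}5.png",p[:,:,::-1])
    np.save(f"pics/{c}5.npy",d)
a=cv2.imread("pics/side5.png")[300:430,230:390];b=cv2.imread("pics/scene5.png")[100:230,150:310]
cv2.imwrite("pics/c5.png",np.hstack([cv2.resize(v,(400,325),interpolation=2) for v in(a,b)]))
```

```text
0.06256637142513727
[ 0.40159782 -0.326362    0.0114076 ] [-0.13103002 -0.12029466  0.38265831] 0.062013061233078974 14.8083
```

View pics/c5.png

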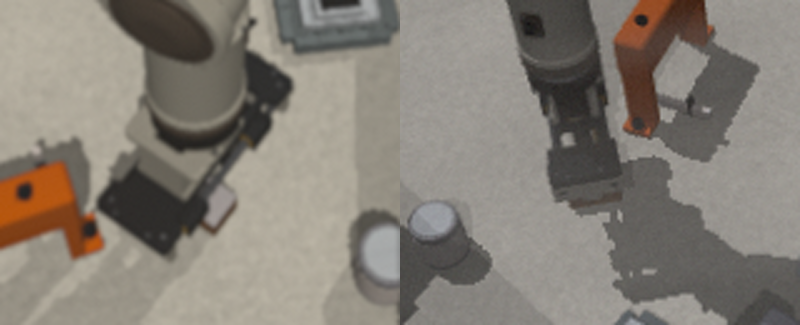

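View pics/wrist5.png

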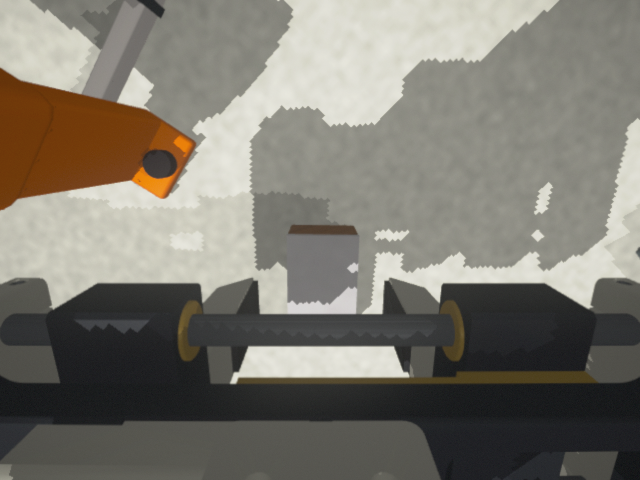

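Run:
```python
from h import *
for w in (.045,.039,.033):
    env.command_gripper(w)
    s=env.sense();print(w,s["grip_width"],s["contact_force"],s["wrist_torque"],s["position"],s["time"])
p,d=env.read_camera("wrist");cv2.imwrite("pics/wrist6.png",p[:,:,::-1])
p,d=env.read_camera("side");cv2.imwrite("pics/side6.png",cv2.resize(p[330:420,260:360,::-1],None,fx=6,fy=6,interpolation=2))
```

```text
0.045 0.04502578633658848 [ 0.09917383 -0.24119749  0.11168619] [-0.05833215 -0.01611257  0.01028757] [ 0.40077685 -0.32638269  0.01100753] 15.4917
0.039 0.03913762614939433 [-0.05437405 -0.83604767  0.09084007] [-0.04270312  0.0114077  -0.03893305] [ 0.40078821 -0.32638518  0.01096348] 15.8667
0.033 0.033193345691964735 [-0.2251553   0.66611195  0.03778066] [-0.05621614  0.01424499  0.00035499] [ 0.40078248 -0.32641583  0.0109943 ] 16.2417
```

View pics/wrist6.png

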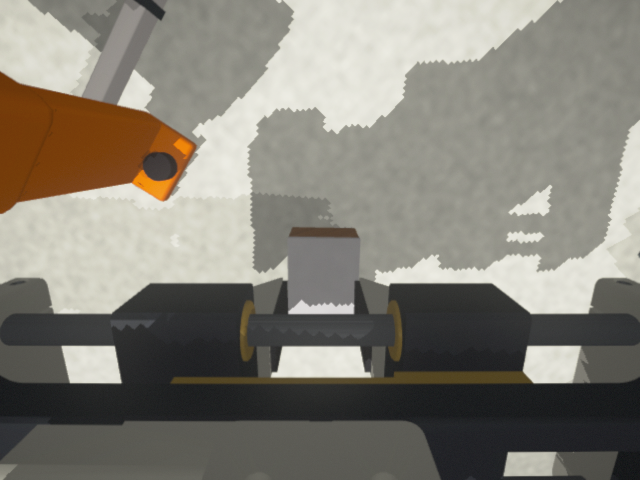

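View pics/side6.png

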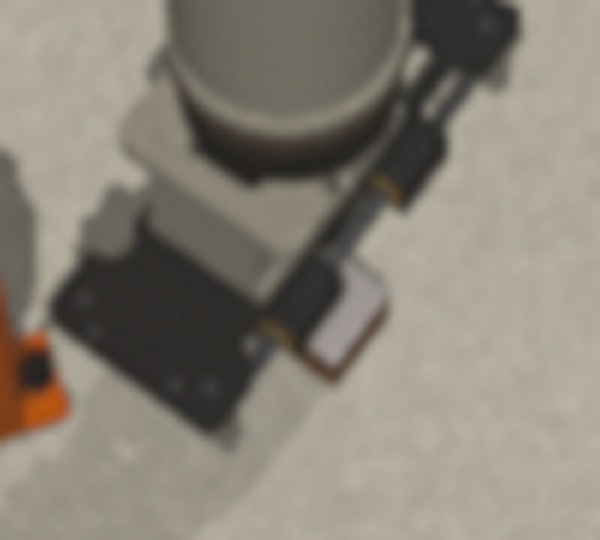

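Run:
```python
from h import *
for w in (.028,.022):
    env.command_gripper(w)
    s=env.sense();print(w,s["grip_width"],s["contact_force"],s["wrist_torque"],s["position"],s["time"])
p,d=env.read_camera("wrist");cv2.imwrite("pics/wrist7.png",p[:,:,::-1])
a=cv2.imread("pics/wrist6.png")[210:390,220:430];b=p[210:390,220:430,::-1]
cv2.imwrite("pics/c7.png",np.hstack([cv2.resize(v,(398,340),interpolation=0) for v in(a,b)]))
```

```text
0.028 0.02801153282485947 [-0.37297557 -1.47614263 -0.00783292] [-0.05434888  0.01167083  0.01383468] [ 0.40079749 -0.32638308  0.01099144] 16.6917
0.022 0.022349024966909433 [0.0226644  0.25742419 0.19398805] [-0.01719826  0.01583191  0.00322829] [ 0.40081076 -0.32641718  0.01099715] 17.0667
```

View pics/c7.png

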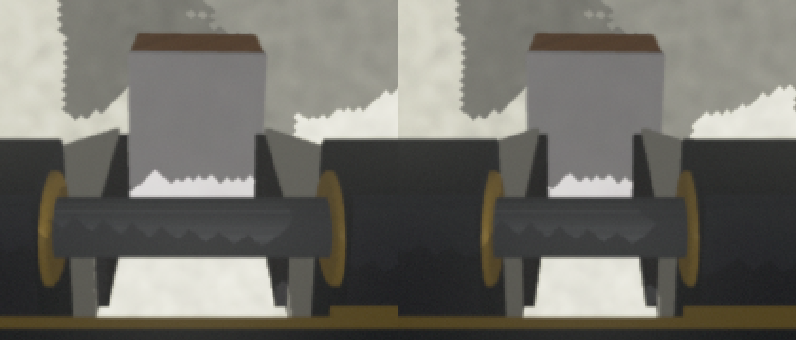

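Run:
```python
from h import *
m=env.camera_model("wrist");d=np.load("pics/wrist5.npy")
P,rc=pts("wrist",d,np.ones(d.shape,bool),m)
def q(r0,r1,c0,c1):
    s=P[(rc[:,0]>=r0)&(rc[:,0]<r1)&(rc[:,1]>=c0)&(rc[:,1]<c1)];return np.round([*np.median(s,0),s[:,2].min(),s[:,2].max()],4)
print("counter",q(20,60,350,450),"block",q(245,280,300,345),m["eye"])
print("fingerL",q(282,300,236,256),"R",q(282,300,386,405))
for r in (283,290,300,310,340,365): print(r,[np.round(P[(rc[:,0]==r)&(rc[:,1]==c)],3).tolist() for c in(225,245,250,388,392,415)])
```

```text
counter [ 0.3455 -0.2088 -0.0006 -0.0027  0.0019] block [ 0.3894 -0.3142  0.0253  0.0234  0.028 ] [ 0.35243692 -0.27429297  0.18977803]
fingerL [ 0.368  -0.3422  0.0453  0.0329  0.0578] R [ 0.4182 -0.2968  0.0449  0.0329  0.0581]
283 [[[0.361, -0.369, -0.0]], [[0.366, -0.343, 0.039]], [[0.368, -0.342, 0.038]], [[0.417, -0.298, 0.036]], [[0.418, -0.296, 0.038]], [[0.445, -0.293, -0.001]]]
290 [[[0.361, -0.348, 0.047]], [[0.368, -0.341, 0.048]], [[0.37, -0.342, 0.044]], [[0.417, -0.299, 0.043]], [[0.418, -0.298, 0.044]], [[0.424, -0.291, 0.048]]]
300 [[[0.363, -0.345, 0.059]], [[0.37, -0.342, 0.055]], [[0.372, -0.342, 0.051]], [[0.42, -0.303, 0.045]], [[0.417, -0.3, 0.053]], [[0.422, -0.292, 0.059]]]
310 [[[0.365, -0.344, 0.068]], [[0.372, -0.342, 0.061]], [[0.375, -0.346, 0.051]], [[0.422, -0.306, 0.046]], [[0.42, -0.303, 0.054]], [[0.42, -0.294, 0.067]]]
340 [[[0.365, -0.324, 0.114]], [[0.369, -0.32, 0.115]], [[0.37, -0.319, 0.116]], [[0.395, -0.296, 0.115]], [[0.396, -0.296, 0.115]], [[0.4, -0.292, 0.115]]]
365 [[[0.376, -0.35, 0.086]], [[0.405, -0.404, 0.0]], [[0.408, -0.402, -0.001]], [[0.473, -0.343, -0.001]], [[0.475, -0.342, -0.001]], [[0.426, -0.306, 0.084]]]
```

The wrist depth puts the visible fingertips at about z = 0.030 while the reported TCP is at 0.011. The real fingertips are therefore about 19 mm short of the stated TCP, and the jaws closed above the block. I'll open and descend with a force guard to check this.

Run:
```python
from h import *
R=Rz(42.3); x,y=.4011,-.3268
env.command_gripper(.062)
for z in (0,-.005,-.009,-.012,-.014,-.016,-.018,-.020,-.022):
    env.move_straight([x,y,z],R,rate=.05)
    f=env.sense();print(z,np.round(f["position"],4),np.round(f["contact_force"],2))
    if abs(f["contact_force"][2])>3:break
p,d=env.read_camera("wrist");cv2.imwrite("pics/wrist8.png",p[:,:,::-1])
print(env.sense()["time"])
```

```text
0 [ 0.4006 -0.3265 -0.0006] [ 0.23 -0.17 -0.24]
-0.005 [ 0.4008 -0.3266 -0.0054] [-0.18 -0.34  0.08]
-0.009 [ 0.4009 -0.3266 -0.0092] [-0.16 -0.39  0.12]
-0.012 [ 0.4009 -0.3267 -0.0122] [ 0.9  -0.48  0.09]
-0.014 [ 0.401  -0.3268 -0.0141] [ 0.84 -0.49  0.02]
-0.016 [ 0.401  -0.3267 -0.0161] [ 0.23 -1.25  0.83]
-0.018 [ 0.401  -0.3267 -0.0181] [ 0.58 -0.84  0.48]
-0.02 [ 0.4011 -0.3268 -0.0201] [-0.36 -0.16  0.26]
-0.022 [ 0.4011 -0.3268 -0.0203] [-5.4   3.91 19.48]
20.35
```

View pics/wrist8.png

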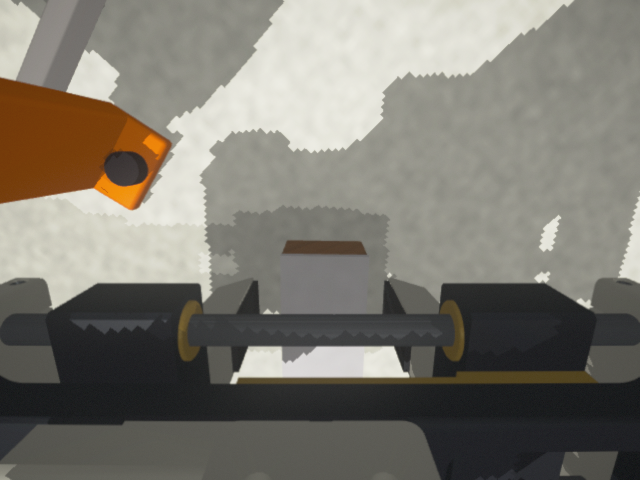

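Contact with the counter comes at reported z = −0.0203, so the tips sit 20.3 mm above the reported TCP. I'll correct for that and regrip with the tips 11 mm above the counter.

Run:
```python
from h import *
import sys
R=Rz(42.3); x,y=.4011,-.3268
env.move_straight([x,y,-.0093],R,rate=.1)
env.command_gripper(.02)
s=env.sense();print("grip",s["grip_width"],s["contact_force"])
if not .032<s["grip_width"]<.041: sys.exit("miss")
env.move_straight([x,y,.14],R,rate=.25)
s=env.sense();print("grip",s["grip_width"],s["position"],s["contact_force"],s["time"])
R2=Rz(84.6-90)
env.goto([.5804,-.1413,.12],R2)
env.move_straight([.5804,-.1413,.05],R2,rate=.15)
s=env.sense();print("grip",s["grip_width"],s["position"],s["contact_force"],s["time"])
for c in("scene","side","wrist"):
    p,d=env.read_camera(c)
    cv2.imwrite(f"pics/{c}9.png",p[:,:,::-1])
a=cv2.imread("pics/scene9.png")[190:330,180:340];b=cv2.imread("pics/side9.png")[210:350,300:420]
o=np.zeros((420,800,3),np.uint8);o[:,:400]=cv2.resize(a,None,fx=2.5,fy=3)[:, :400];o[:,420:780]=cv2.resize(b,(360,420));cv2.imwrite("pics/c9.png",o)
```

```text
grip 0.03594037772823316 [ 0.76019954  0.85621236 -0.29015454]
grip 0.03557445877470823 [ 0.40039152 -0.32624337  0.13908703] [-0.09298709  0.1228694   0.15077078] 21.9167
grip 0.035426869849579726 [ 0.5805085  -0.14222381  0.0504282 ] [ 0.5045618  -0.61347244 -0.92490816] 23.6667
```

View pics/c9.png

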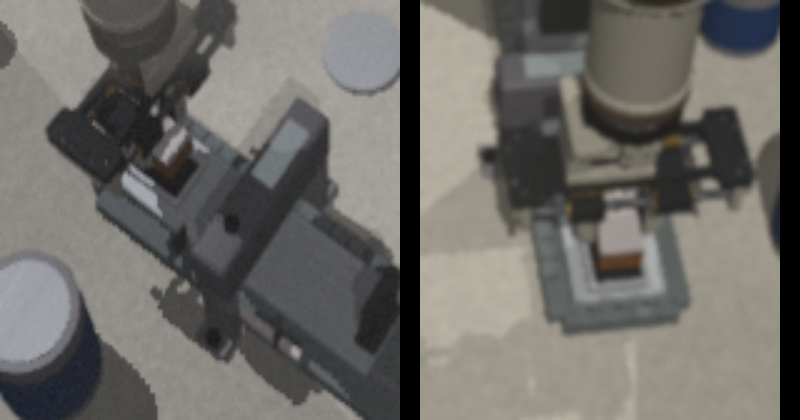

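View pics/wrist9.png

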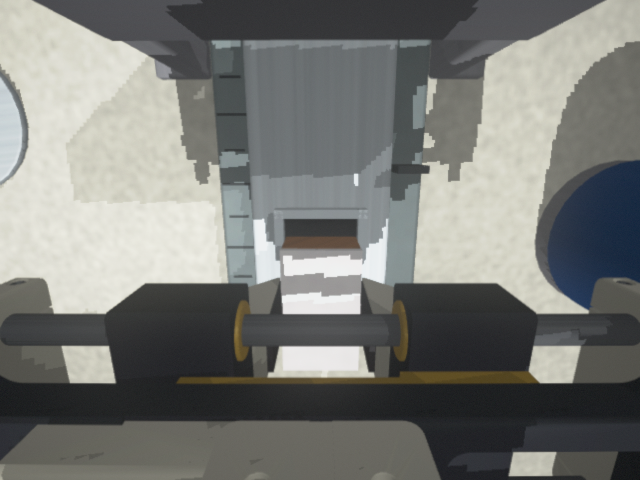

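Run:
```python
from h import *
p=cv2.imread("pics/wrist9.png")
cv2.imwrite("pics/w9c.png",cv2.resize(p[200:265,260:385],None,fx=6,fy=6,interpolation=0))
m=env.camera_model("wrist");s=env.sense();print(s["position"],s["time"])
a=np.radians(84.6);u=np.array([np.cos(a),np.sin(a)]);n=np.array([u[1],-u[0]])
t=np.array(s["position"][:2])
pc=np.array([.5804,-.1413])
zb=s["position"][2]+.0093
def box(c,w,l,z):return [[*(c+i*w/2*n+j*l/2*u),z] for i,j in((-1,1),(1,1),(-1,-1),(1,-1))]
print("pocket rim pred",proj(box(pc,.042,.066,.042),m).round(1).tolist())
print("rim outer pred",proj(box(pc,.052,.076,.042),m).round(1).tolist())
print("floor pred",proj(box(pc,.042,.066,.034),m).round(1).tolist())
print("block bottom",proj(box(t,.036,.06,zb),m).round(1).tolist())
print("block top",proj(box(t,.036,.06,zb+.026),m).round(1).tolist())
```

```text
[ 0.58155857 -0.14182222  0.05141617] 23.8167
pocket rim pred [[282.0, 219.1], [357.3, 219.0], [285.3, 325.7], [354.3, 325.6]]
rim outer pred [[272.7, 210.2], [366.6, 210.1], [277.4, 333.1], [362.2, 333.0]]
floor pred [[283.5, 216.4], [355.9, 216.3], [286.6, 319.5], [353.1, 319.4]]
block bottom [[286.5, 232.9], [357.4, 232.8], [289.5, 338.2], [354.4, 338.1]]
block top [[280.9, 246.8], [363.7, 246.7], [284.9, 366.7], [359.6, 366.6]]
```

View pics/w9c.png

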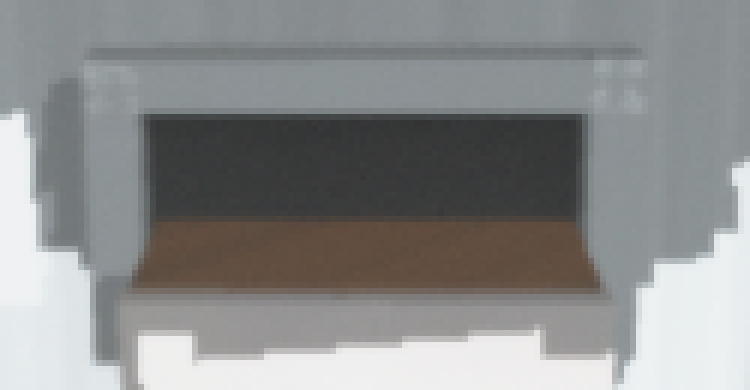

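Block front edge is at row 236.4 and the pocket rim edge at row 218.8. Laterally the block is centred within 0.3 mm; lengthwise it sits about 1.5 mm back from nominal, so I'll shift by that and lower.

Run:
```python
from h import *
R2=Rz(84.6-90)
a=np.radians(84.6);u=np.array([np.cos(a),np.sin(a)])
t=np.array([.5804,-.1413])+.0015*u
env.move_straight([*t,.05],R2,rate=.1)
for z in (.034,.029,.0262,.0247):
    env.move_straight([*t,z],R2,rate=.06)
    f=env.sense();print(z,np.round(f["position"],4),np.round(f["contact_force"],2))
    if f["contact_force"][2]>5:break
env.command_gripper(.058)
env.move_straight([*t,.11],R2,rate=.2)
# view pose over slide
u2=u;R=Rz(84.6)
s=env.sense();print(s["grip_width"],s["time"])
m=env.camera_model("wrist");p,d=env.read_camera("wrist");cv2.imwrite("pics/wrist10.png",p[:,:,::-1])
P,rc=pts("wrist",d,np.ones(d.shape,bool)&(np.arange(480)[:,None]<278),m)
p,d=env.read_camera("side")
cv2.imwrite("pics/side10.png",cv2.resize(p[230:330,310:410,::-1],None,fx=5,fy=5,interpolation=2))
```

```text
0.034 [ 0.5798 -0.1397  0.0331] [0.48 0.38 0.07]
0.029 [ 0.5803 -0.1398  0.0287] [-0.28  0.4  -1.2 ]
0.0262 [ 0.5804 -0.1398  0.0261] [-0.16 -0.05 -0.74]
0.0247 [ 0.5805 -0.1398  0.0246] [0.56 1.29 0.29]
0.05782266277717865 26.4083
```

View pics/wrist10.png

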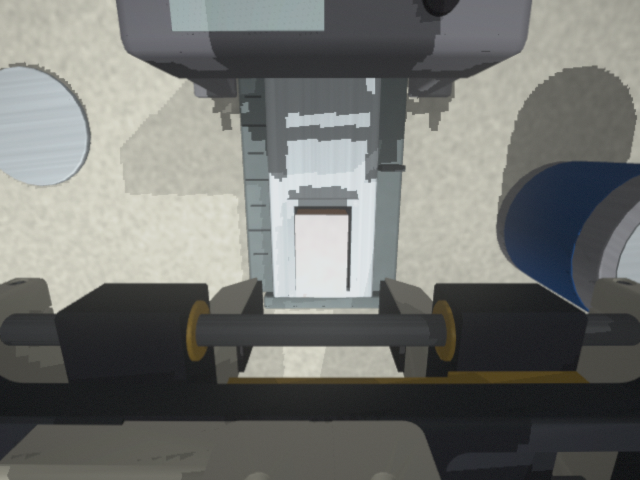

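View pics/side10.png

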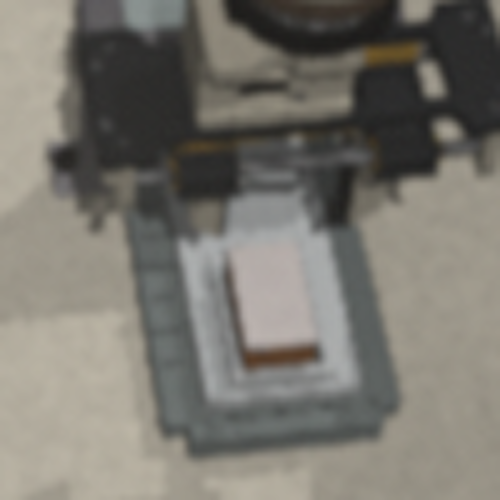

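Run:
```python
from h import *
R=Rz(84.6)
env.goto([.669,-.017,.20],R)
m=env.camera_model("wrist");p,d=env.read_camera("wrist")
cv2.imwrite("pics/w11.png",p[:,:,::-1]);np.savez("pics/w11.npz",p=p,d=d,**m)
P,rc=pts("wrist",d,np.ones(d.shape,bool)&(np.arange(480)[:,None]<270),m)
s=P[(P[:,2]>.052)&(P[:,2]<.07)&(rc[:,1]<270)];print("block top",len(s),np.median(s,0),np.percentile(s[:,2],[3,97]),cv2.minAreaRect((s[:,:2]*1000).astype(np.float32)))
s=P[(P[:,2]>.094)&(P[:,2]<.106)&(rc[:,1]>400)];print("handle top",len(s),np.median(s,0),cv2.minAreaRect((s[:,:2]*1000).astype(np.float32)))
g=cv2.cvtColor(p,cv2.COLOR_RGB2GRAY)
i,k=proj([[.63297,-.08589,.05],[.66041,.04197,.05]],m);print(i,k)
for q in(i,k):
    r,c=int(round(q[1])),int(round(q[0]))
    for rr in(r-1,r+1):print(rr,c-9,g[rr,c-9:c+10].tolist())
# side tilt check
print(env.sense()["time"])
cv2.imwrite("pics/w11c.png",cv2.resize(p[100:240,120:400,::-1],None,fx=2.8,fy=2.8,interpolation=0))
```

```text
block top 2900 [ 0.57928954 -0.13983152  0.06034702] [0.0580239  0.06182638] ((588.32958984375, -122.25482940673828), (109.88074493408203, 53.057891845703125), 64.61833190917969)
handle top 1118 [0.60396605 0.11613435 0.09969831] ((604.5589599609375, 117.74234771728516), (12.70091724395752, 50.08356475830078), 84.42024230957031)
[247.05448113 197.87098067] [382.46142719 213.36902974]
197 238 [148, 149, 148, 148, 149, 148, 145, 125, 108, 103, 103, 90, 79, 75, 74, 77, 104, 137, 143]
199 238 [147, 148, 148, 148, 148, 148, 145, 128, 109, 104, 101, 90, 79, 74, 73, 77, 102, 136, 143]
212 373 [151, 138, 133, 126, 125, 120, 81, 62, 67, 69, 69, 82, 141, 152, 153, 153, 153, 152, 152]
214 373 [155, 153, 151, 132, 126, 121, 81, 63, 67, 69, 72, 92, 142, 154, 155, 154, 155, 154, 153]
27.6667
```

View pics/w11c.png

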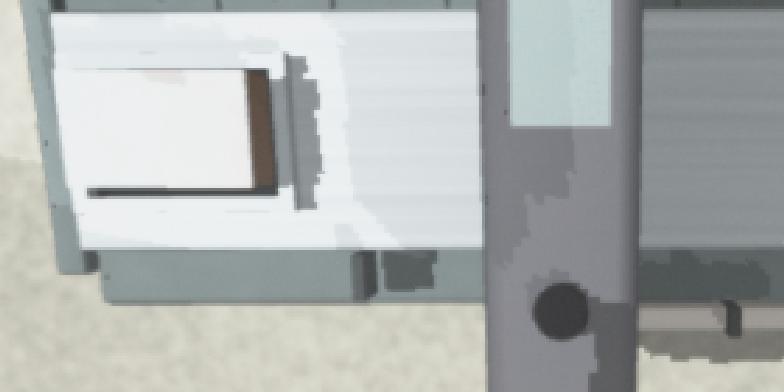

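Block top is at z = 0.0603 (expected 0.060) and level, so it is seated. Now the handle.

Run:
```python
from h import *
z=np.load("pics/w11.npz");m={k:z[k] for k in("K","dist_coeffs","eye","rotation")}
i,k=ray([(247.05,198),(382.3,213)],.05,m)
a=np.radians(84.6);u=np.array([np.cos(a),np.sin(a)]);n=np.array([u[1],-u[0]])
print(i,k,"travel",(k-i)[:2]@u,(k-i)[:2]@n)
R=Rz(84.6);h=np.array([.6045,.1176])
env.command_gripper(.05)
env.goto([*h,.11],R)
env.move_straight([*h,.0457],R,rate=.12)
s=env.sense();print(s["position"],s["contact_force"],s["time"])
env.command_gripper(.004)
s=env.sense();print(s["grip_width"],s["position"],s["contact_force"],s["time"])
p,d=env.read_camera("wrist");cv2.imwrite("pics/wrist12.png",p[:,:,::-1])
p,d=env.read_camera("side");cv2.imwrite("pics/side12.png",p[:,:,::-1])
```

```text
[ 0.63309148 -0.08591299  0.05      ] [0.66003489 0.041833   0.05      ] travel 0.1297146463047744 0.014801872357710244
[0.60527452 0.11723032 0.04619237] [ 0.17194514 -0.09148209 -0.31126364] 29.4917
0.011751952584619979 [0.60469173 0.11859539 0.04589764] [0.42768224 1.88109932 0.91857   ] 30.1833
```

View pics/wrist12.png

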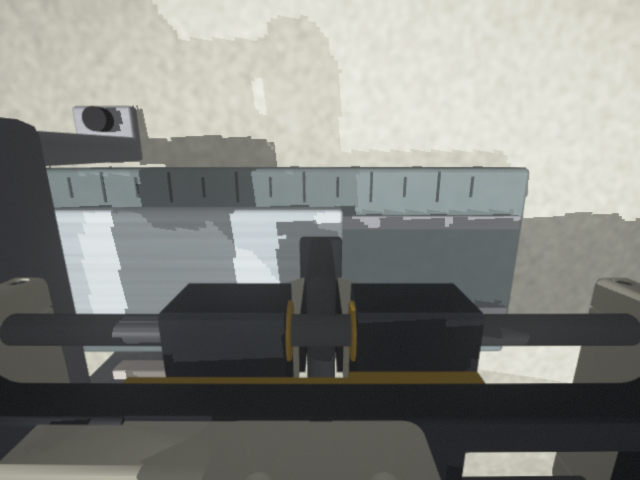

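Handle is gripped (11.75 mm). Pulling.

Run:
```python
from h import *
R=Rz(84.6);h=np.array([.6045,.1176])
a=np.radians(84.6);u=np.array([np.cos(a),np.sin(a)])
env.move_straight([*(h+.1297*u),.0457],R,rate=.07)
env.pause(.3)
s=env.sense();print(s["grip_width"],s["position"],s["contact_force"],s["time"])
print("goal",h+.1297*u)
for c in("scene","side","wrist"):
    m=env.camera_model(c);p,d=env.read_camera(c);cv2.imwrite(f"pics/{c}13.png",p[:,:,::-1]);np.savez(f"pics/{c}13.npz",p=p,d=d,**m)
```

```text
0.011813253446546613 [0.61611059 0.24234953 0.04586246] [-5.14985594 -7.54157813 10.08298116] 32.5833
goal [0.61670585 0.24672439]
```

View pics/scene13.png

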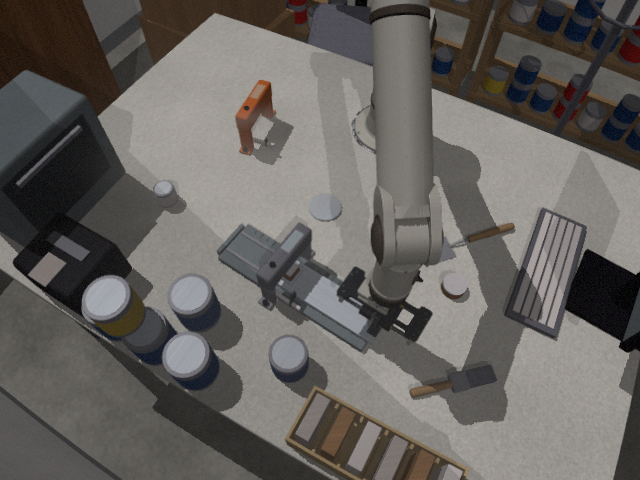

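View pics/wrist13.png

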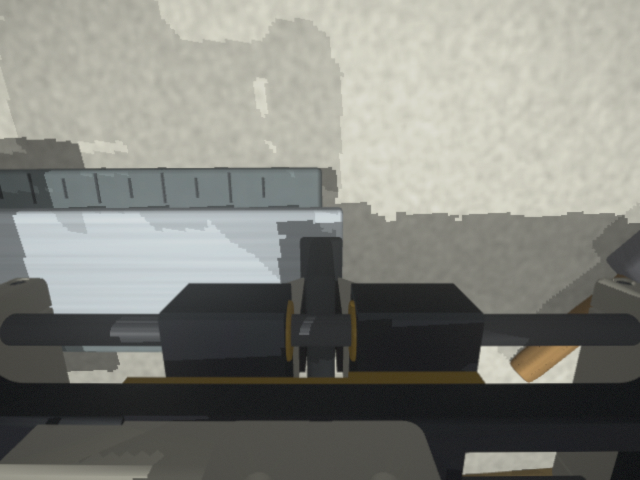

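Run:
```python
from h import *
p=cv2.imread("pics/scene13.png");q=cv2.imread("pics/side13.png")
A=cv2.resize(p[270:320,250:320],(800,571),interpolation=2);cv2.imwrite("pics/s13c.png",A)
B=cv2.resize(q[190:290,310:410],(560,560),interpolation=2);cv2.imwrite("pics/sd13c.png",B)
m=env.camera_model("scene")
print("mark px",proj([[.6602,.0419,.05]],m))
a=np.radians(84.6);u=np.array([np.cos(a),np.sin(a)])
for t in(.120,.125,.1297,.135):
    print(t,proj([[*(np.array([.633,-.0859])+t*u),.05]],m))
w=[np.load("pics/wrist13.npz")]
mm={k:w[0][k] for k in("K","dist_coeffs","eye","rotation")}
g12=cv2.imread("pics/wrist12.png",0);g13=cv2.imread("pics/wrist13.png",0)
print("12",g12[190,515:535].tolist());print("13",g13[190,312:332].tolist())
```

```text
mark px [[290.20685873 299.49228421]]
0.12 [[290.59738468 292.46322046]]
0.125 [[292.32145306 293.56620708]]
0.1297 [[293.94621748 294.60539952]]
0.135 [[295.78320891 295.7800233 ]]
12 [157, 157, 157, 157, 157, 157, 157, 157, 157, 152, 139, 134, 151, 206, 224, 224, 223, 222, 222, 222]
13 [126, 127, 126, 127, 126, 122, 112, 101, 90, 88, 123, 133, 132, 130, 128, 118, 114, 114, 115, 116]
```

View pics/s13c.png

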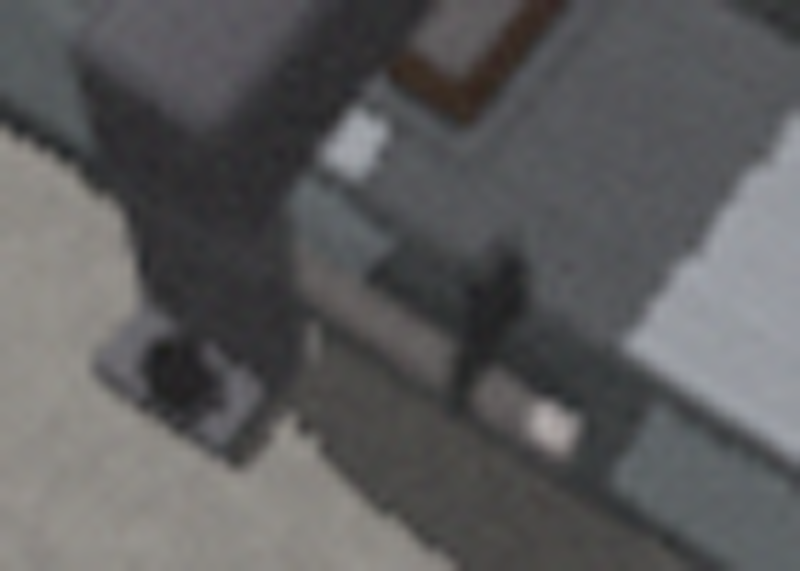

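View pics/sd13c.png

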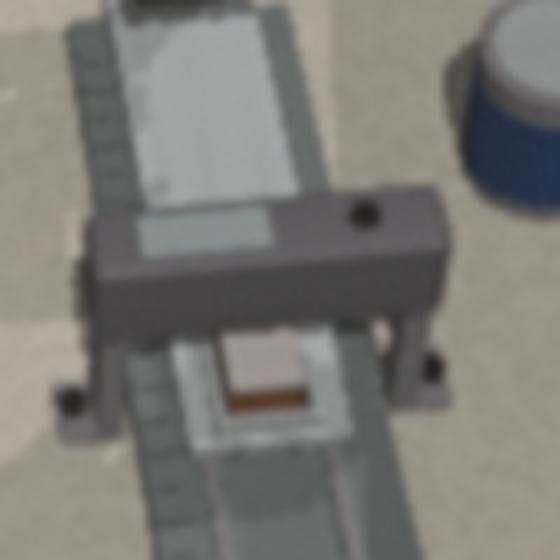

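Run:
```python
from h import *
w=np.load("pics/wrist13.npz");m={k:w[k] for k in("K","dist_coeffs","eye","rotation")}
R=m["rotation"];e=m["eye"];print(e, np.round(R,4).tolist())
a=np.radians(84.6);u=np.array([np.cos(a),np.sin(a),0]);n=np.array([u[1],-u[0],0])
# rectified: s along u in [-.25,.25], q along n ; plane z=.018 rel. to eye
S=np.arange(-.25,.25,.00025);Q=np.arange(-.075,.05,.00025)
G=e[None,None]*[1,1,0]+S[None,:,None]*u+Q[:,None,None]*n+np.array([0,0,.018])
px=proj(G.reshape(-1,3),m).reshape(len(Q),len(S),2).astype(np.float32)
r=[cv2.remap(cv2.imread(f"pics/wrist{k}.png"),px[...,0],px[...,1],cv2.INTER_CUBIC,borderValue=(255,0,255)) for k in(12,13)]
cv2.imwrite("pics/rect.png",cv2.resize(np.vstack(r),(800,400)))
np.save("pics/rect.npy",np.array(r))
print(px[:, len(S)//2][::60])
```

```text
[0.545283   0.2497422  0.22477167] [[0.0971, 0.9607, 0.2599], [0.9953, -0.092, -0.0315], [-0.0064, 0.2617, -0.9651]]
[[322.74362     4.1782956]
 [322.7848     35.95283  ]
 [322.82394    66.49777  ]
 [322.86127    95.869316 ]
 [322.89685   124.12169  ]
 [322.9308    151.307    ]
 [322.96317   177.47522  ]
 [322.9941    202.67404  ]
 [323.02368   226.94893  ]]
```

View pics/rect.png

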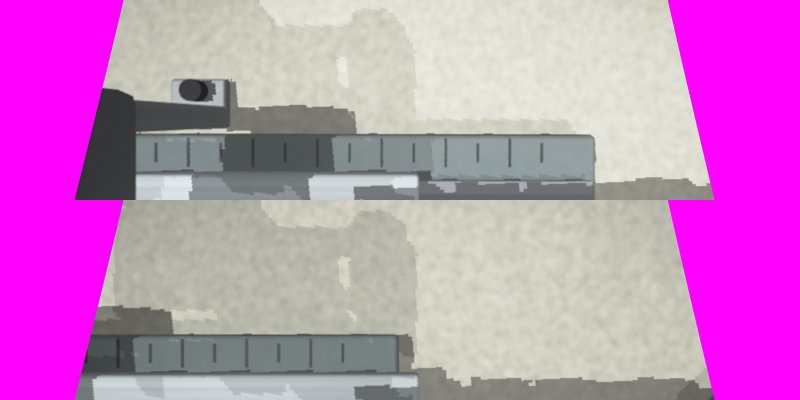

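Run:
```python
import numpy as np,cv2
from scipy.signal import find_peaks
r=np.load("pics/rect.npy")
T=[]
for k in(0,1):
    g=r[k].astype(float).mean(2)[370:400].mean(0)
    v=cv2.GaussianBlur(g[None],(0,0),20)[0]-cv2.GaussianBlur(g[None],(0,0),3)[0]
    pk,_=find_peaks(v,prominence=10)
    o=[]
    for i in pk:
        s=v[i-6:i+7].clip(0);o.append((i-6+np.arange(13))@s/s.sum()*.25)
    o=np.array(o);T.append(o);print(np.round(o,2),np.round(np.diff(o),2))
```

```text
[ 55.59  83.02  97.34 117.58 138.61 157.95 178.09 198.3  206.31 218.43
 238.44 258.49 278.55 298.51 318.49 338.45 370.8  395.73 441.45] [27.43 14.32 20.24 21.04 19.34 20.14 20.21  8.01 12.12 20.01 20.05 20.06
 19.97 19.98 19.96 32.34 24.93 45.72]
[ 55.15  73.71  81.43  93.9  113.91 133.99 154.01 174.06 194.09 214.18
 248.3  256.8  282.26] [18.56  7.72 12.47 20.01 20.08 20.02 20.05 20.03 20.08 34.13  8.5  25.45]
```

Tick tracking on the base (20.0 mm spacing) shows 124.2 mm of travel, because the spring load holds the arm short. About 5 mm is left, so I'll add that and re-measure.

```bash
cat > meas.py <<'E'
from h import *
from scipy.signal import find_peaks
def rect(img,m):
    a=np.radians(84.6);u=np.array([np.cos(a),np.sin(a),0]);n=np.array([u[1],-u[0],0]);e=m["eye"]
    S=np.arange(-.25,.25,.00025);Q=np.arange(-.075,.05,.00025)
    G=e[None,None]*[1,1,0]+S[None,:,None]*u+Q[:,None,None]*n+np.array([0,0,.018])
    px=proj(G.reshape(-1,3),m).reshape(len(Q),len(S),2).astype(np.float32)
    return cv2.remap(img,px[...,0],px[...,1],cv2.INTER_CUBIC)
def ticks(r):
    g=r.astype(float).mean(2)[370:400].mean(0)
    v=cv2.GaussianBlur(g[None],(0,0),20)[0]-cv2.GaussianBlur(g[None],(0,0),3)[0]
    pk,_=find_peaks(v,prominence=10)
    return np.array([(i-6+np.arange(13))@v[i-6:i+7].clip(0)/v[i-6:i+7].clip(0).sum()*.25 for i in pk])
E
python3 - <<'E'
from meas import *
R=Rz(84.6);h=np.array([.6045,.1176])
a=np.radians(84.6);u=np.array([np.cos(a),np.sin(a)])
env.move_straight([*(h+.1347*u),.0457],R,rate=.03)
env.pause(.3)
s=env.sense();print(s["grip_width"],s["position"],s["contact_force"],s["time"])
for c in("scene","side","wrist"):
    m=env.camera_model(c);p,d=env.read_camera(c);cv2.imwrite(f"pics/{c}14.png",p[:,:,::-1]);np.savez(f"pics/{c}14.npz",p=p,d=d,**m)
print(np.round(ticks(rect(p[:,:,::-1],np.load("pics/wrist13.npz"))),2))
pos=[env.sense()["position"] for _ in range(8)];print(np.mean(pos,0),np.std(pos,0),env.sense()["time"])
p=cv2.imread("pics/scene14.png")
cv2.imwrite("pics/s14c.png",cv2.resize(p[280:312,275:310],(700,560*32*20//(560*32//1) if 0 else 640//1)[:2] if 0 else (700,560),interpolation=2))
np.set_printoptions(linewidth=220)
print(cv2.cvtColor(p,cv2.COLOR_BGR2GRAY)[286:310,283:304])
E
```

```text
0.01158494933059838 [0.61652076 0.24727274 0.04583948] [-5.35001937 -7.75315001  8.49319069] 33.35
[ 51.83  68.76  77.01  88.97 108.96 129.05 149.06 169.15 189.19 209.25
 244.03 252.34 277.75 441.45]
[0.61653305 0.24724129 0.04582415] [1.11022302e-16 2.77555756e-17 0.00000000e+00] 33.5
[[ 86  86  84  85  87  87  90  89  84  80  81  85  90  88  90  91  88  86  87  89  85]
 [ 82  87  86  87  85  85  86  87  89  87  84  87  86  83  88  88  85  91  86  87  88]
 [ 74  77  84  84  87  87  86  86  87  85  87  89  89  86  86  85  83  90  87  89  87]
 [ 64  66  71  77  86  86  86  86  87  87  87  85  89  88  88  87  84  85  87  91  90]
 [ 81  72  64  67  77  83  89  86  87  88  88  85  83  87  91  87  85  83  87  85  89]
 [ 93  76  60  62  66  73  81  83  87  86  85  84  77  72  80  87  87  87  86  89  86]
 [ 74  61  61  61  60  64  71  78  81  84  88  83  68  64  74  85  88  86  87  84  86]
 [ 51  55  59  59  56  61  64  70  71  77  76  72  63  50  68  87  87  86  86  88  86]
 [ 51  52  54  59  59  60  62  58  58  61  61  57  46  41  56  80  87  89  89  88  85]
 [ 61  52  51  54  55  55  62 
[... 575 characters left out ...]
67]
 [ 61  56  70  77  86  84  65  35  49  62  67  56  47  50  54  57  57  59  56  57  62]
 [ 72  63  62  62  73  79  60  44  62  85  93  88  73  52  51  53  50  59  61  61  61]
 [ 71  70  72  67  60  67  57  47  72  95  93  93  90  71  66  48  54  52  60  59  61]
 [ 76  75  74  73  67  61  49  44  68  89  93  96  92 108 133 114  67  55  58  64  62]
 [ 75  73  74  75  72  71  63  58  61  74  86  89 101 132 164 154 127  96  59  60  61]
 [ 76  72  76  75  76  75  74  68  59  62  69  84  95 132 165 163 150 107  61  63  61]
 [ 74  76  72  73  72  71  74  77  73  64  65  69  76 104 133 155 143  89  65  60  60]
 [ 75  73  74  73  74  71  74  76  74  71  68  65  66  71  90 117 109  71  60  60  59]]
```

View pics/s14c.png

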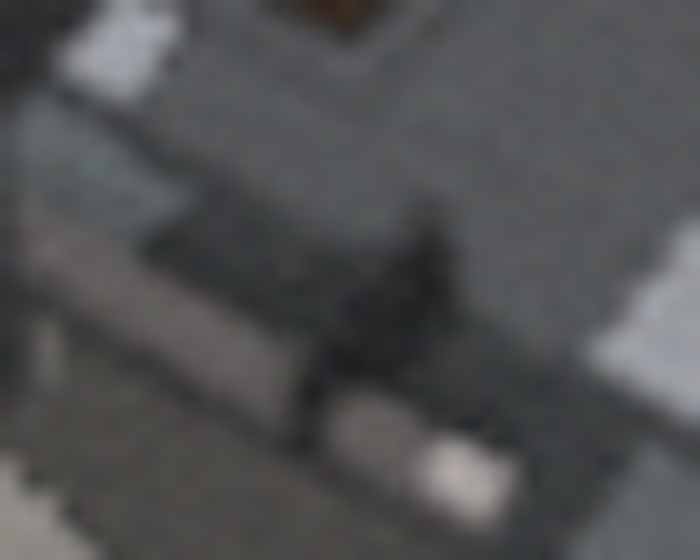

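Run:
```python
from meas import *
np.set_printoptions(linewidth=220)
g11=cv2.imread("pics/w11.png",0);g12=cv2.imread("pics/wrist12.png",0);g14=cv2.imread("pics/wrist14.png",0)
for r in (104,106,108,110,112,114):print(11,r,g11[r,455:485].tolist())
for r in (212,216,220):print(12,r,g12[r,332:352].tolist())
for r in (212,216,220):print(14,r,g14[r,332:352].tolist())
a=cv2.resize(cv2.imread("pics/w11.png")[75:175,420:560],(420,300),interpolation=0)
b=cv2.resize(cv2.imread("pics/wrist12.png")[160:260,260:386],(378,300),interpolation=0)
cv2.imwrite("pics/c15.png",np.hstack([a,b]))
```

```text
11 104 [214, 213, 214, 214, 214, 213, 213, 212, 212, 213, 212, 212, 212, 213, 211, 206, 179, 133, 124, 137, 153, 155, 155, 154, 153, 153, 153, 151, 151, 152]
11 106 [221, 221, 221, 221, 221, 220, 220, 220, 220, 220, 220, 219, 219, 219, 219, 211, 175, 117, 104, 125, 152, 154, 154, 153, 152, 153, 152, 151, 151, 151]
11 108 [222, 222, 222, 221, 222, 221, 221, 221, 221, 221, 221, 220, 221, 220, 220, 211, 165, 104, 93, 116, 144, 152, 152, 147, 139, 137, 137, 137, 138, 141]
11 110 [218, 220, 219, 220, 220, 220, 220, 220, 219, 220, 219, 219, 219, 219, 218, 205, 151, 106, 113, 136, 144, 144, 145, 144, 145, 145, 144, 143, 144, 141]
11 112 [198, 198, 206, 219, 219, 220, 219, 220, 220, 220, 219, 219, 218, 219, 217, 197, 143, 115, 135, 163, 168, 165, 163, 163, 161, 148, 131, 124, 115, 103]
11 114 [197, 198, 200, 203, 204, 209, 216, 217, 217, 216, 217, 217, 217, 216, 208, 181, 127, 104, 107, 121, 111, 102, 88, 84, 77, 72, 69, 72, 76, 80]
12 212 [213, 213, 213, 213, 214, 212, 212, 212, 194, 164, 120, 92, 86, 85, 86, 85, 83, 85, 84, 85]
12 216 [227, 227, 227, 228, 227, 228, 227, 226, 210, 178, 136, 107, 99, 98, 99, 100, 99, 99, 100, 102]
12 220 [228, 228, 228, 228, 228, 228, 228, 226, 208, 177, 134, 115, 112, 111, 112, 111, 112, 113, 112, 113]
14 212 [187, 188, 188, 188, 187, 187, 187, 187, 173, 151, 129, 130, 131, 133, 133, 135, 136, 136, 138, 137]
14 216 [209, 210, 210, 210, 210, 210, 211, 210, 191, 165, 135, 133, 133, 133, 133, 132, 134, 136, 135, 136]
14 220 [209, 209, 208, 209, 209, 210, 210, 208, 190, 164, 134, 130, 131, 129, 130, 130, 131, 131, 132, 133]
```

View pics/c15.png

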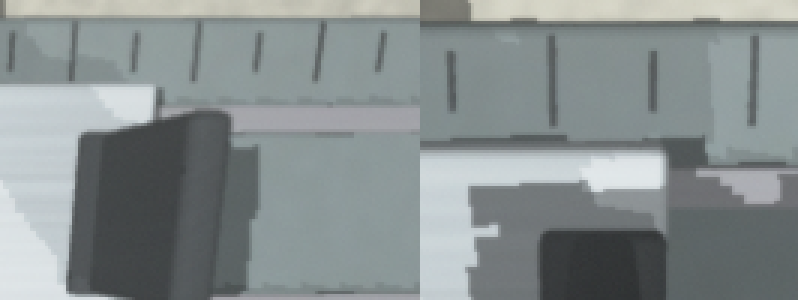

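Run:
```python
from meas import *
a=np.radians(84.6);u=np.array([np.cos(a),np.sin(a)])
def tickpos(gname,m,row,c0,c1):
    g=cv2.GaussianBlur(cv2.imread(gname,0).astype(float),(0,0),.6)
    line=g[row-2:row+3].mean(0)
    o=[]
    b=cv2.GaussianBlur(line[None],(0,0),8)[0]-line
    pk,_=find_peaks(b[c0:c1],prominence=8)
    for i in pk+c0:
        w=b[i-2:i+3].clip(0);o.append((i-2+np.arange(5))@w/w.sum())
    P=ray([(c,row) for c in o],.018,m)
    return np.round(o,2),P[:,:2]@u*1000
z=np.load("pics/w11.npz");m11={k:z[k] for k in("K","dist_coeffs","eye","rotation")}
z=np.load("pics/wrist13.npz");m13={k:z[k] for k in("K","dist_coeffs","eye","rotation")}
for zs in(.032,.034):
    c,t=tickpos("pics/w11.png",m11,91,425,560);e=ray([(471.1,107)],zs,m11)[0][:2]@u*1000;print(11,c,np.round(t-e,2),np.diff(t).round(2))
    for k,ed in((12,341.3),(14,341.3)):
        c,t=tickpos(f"pics/wrist{k}.png",m13,187,40,500);e=ray([(ed,217)],zs,m13)[0][:2]@u*1000;print(k,c,np.round(t-e,2),np.diff(t).round(2))
```

```text
11 [444.09 464.56 485.13 505.63 526.17 546.62] [-22.12  -2.21  17.82  37.81  57.87  77.88] [19.91 20.03 19.99 20.06 20.01]
12 [ 46.84  69.91 103.02 137.36 169.54 203.06 236.61 250.47 270.18 303.61
 337.2  354.46 370.76 404.23 437.77 471.14] [-177.2  -163.06 -142.84 -121.97 -102.5   -82.29  -62.12  -53.8   -41.99
  -21.99   -1.92    8.39   18.11   38.08   58.09   78.02] [14.14 20.21 20.87 19.47 20.22 20.16  8.32 11.81 20.01 20.07 10.31  9.72
 19.97 20.01 19.92]
14 [ 56.16  88.89 121.9  154.9  188.13 221.4  254.84 312.94 327.58    nan
 368.83 427.89] [-171.48 -151.46 -131.36 -111.35  -91.28  -71.26  -51.19  -16.41   -7.67
     nan   16.96   52.2 ] [20.02 20.1  20.01 20.06 20.03 20.07 34.77  8.75   nan   nan 35.24]
11 [444.09 464.56 485.13 505.63 526.17 546.62] [-21.3   -1.39  18.64  38.63  58.69  78.7 ] [19.91 20.03 19.99 20.06 20.01]
12 [ 46.84  69.91 103.02 137.36 169.54 203.06 236.61 250.47 270.18 303.61
 337.2  354.46 370.76 404.23 437.77 471.14] [-177.09 -162.95 -142.73 -121.86 -102.39  -82.18  -62.02  -53.7   -41.88
  -21.88   -1.81    8.49   18.22   38.19   58.2    78.12] [14.14 20.21 20.87 19.47 20.22 20.16  8.32 11.81 20.01 20.07 10.31  9.72
 19.97 20.01 19.92]
14 [ 56.16  88.89 121.9  154.9  188.13 221.4  254.84 312.94 327.58    nan
 368.83 427.89] [-171.37 -151.35 -131.25 -111.24  -91.18  -71.15  -51.08  -16.31   -7.56
     nan   17.07   52.31] [20.02 20.1  20.01 20.06 20.03 20.07 34.77  8.75   nan   nan 35.24]<stdin>:10: RuntimeWarning: invalid value encountered in scalar divide
```

Run:
```python
from meas import *
R=Rz(84.6);h=np.array([.6045,.1176])
a=np.radians(84.6);u=np.array([np.cos(a),np.sin(a)])
env.move_straight([*(h+.13495*u),.0457],R,rate=.02)
env.pause(.5)
s=env.sense();print(s["grip_width"],s["position"],s["contact_force"],np.abs(s["joint_velocities"]).max(),s["time"])
m=np.load("pics/wrist13.npz")
for c in("side","scene","wrist"):
    p,d=env.read_camera(c);cv2.imwrite(f"pics/{c}16.png",p[:,:,::-1])
t=ticks(rect(p[:,:,::-1],m));print(338.45-t[(t>200)&(t<215)])
# scene vertical-line check
ms=env.camera_model("scene")
for t in(.126,.1297,.1335):
    b=np.array([.633,-.0859])+t*u;print(t,proj([[*b,.05],[*b,.035]],ms).round(1).tolist())
print(proj([[.6602,.0419,.05],[.6602,.0419,.025]],ms).round(1).tolist())
a=cv2.resize(cv2.imread("pics/side16.png")[200:290,320:410],(400,400),interpolation=2);b=cv2.resize(cv2.imread("pics/scene16.png")[255:315,255:315],(400,400),interpolation=2)
cv2.imwrite("pics/c16.png",np.hstack([a,b]))
```

```text
0.011647133271845548 [0.61653618 0.24734809 0.04584869] [-5.84749647 -7.33555566  9.57231365] 0.09150227553459288 34.25
[129.28339317]
0.126 [[292.7, 293.8], [292.9, 296.4]]
0.1297 [[293.9, 294.6], [294.2, 297.2]]
0.1335 [[295.3, 295.4], [295.5, 298.0]]
[[290.2, 299.5], [290.7, 303.7]]
```

View pics/c16.png

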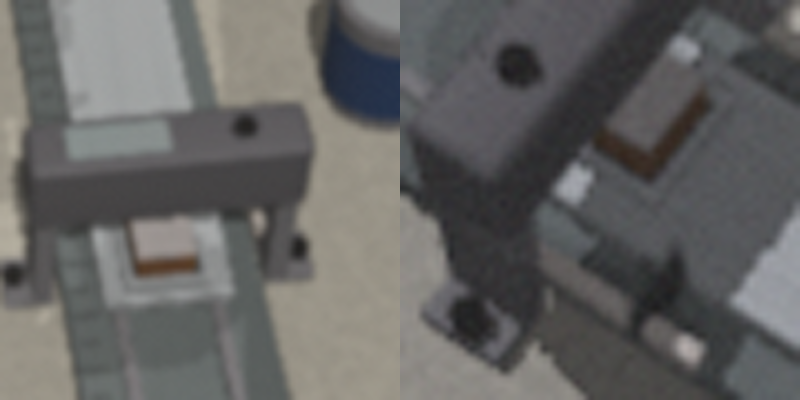

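Run:
```python
from h import *
np.set_printoptions(linewidth=200)
ms=env.camera_model("scene");a=np.radians(84.6);u=np.array([np.cos(a),np.sin(a)])
q=lambda t:proj([[*(np.array([.633,-.0859])+t*u),.05]],ms)[0]
print(q(0),q(.1297),q(.1297)-q(0))
g0=cv2.imread("pics/scene0.png",0);g=cv2.imread("pics/scene16.png",0);g14=cv2.imread("pics/scene14.png",0)
x,y=q(0).astype(int);print(x-7,y-6);print(g0[y-6:y+9,x-7:x+10])
x,y=q(.1297).astype(int);print(x-7,y-6);print(((g.astype(int)+g14)//2)[y-6:y+9,x-7:x+10])
```

```text
[250.58508358 266.78385242] [293.94621748 294.60539952] [43.3611339 27.8215471]
243 260
[[148 150 154 152 152 150 149 136 117 116 126 146 151 152 152 148 140]
 [122 139 147 151 150 150 151 152 150 149 150 146 144 147 148 148 132]
 [ 72 106 127 145 148 150 149 150 151 152 149 149 144 146 145 140 135]
 [ 66  64  86 119 138 148 148 152 149 150 144 152 149 146 142 129 132]
 [ 79  55  61  75 103 129 141 149 150 145 127 145 148 151 147 134 129]
 [ 79  68  66  54  62  83 113 133 144 119  97 124 149 148 148 143 131]
 [ 81  81  78  68  64  56  71  91 107  75  56  96 147 150 148 144 134]
 [ 84  84  82  84  80  64  56  61  57  48  46  86 152 150 148 145 130]
 [ 81  81  85  83  81  81  64  59  57  43  38  74 134 148 148 141 119]
 [ 81  79  78  85  86  81  70  53  46  34  38  52  94 129 144 141  96]
 [ 80  83  82  81  83  77  53  46  38  33  37  38  62  90 116 114  86]
 [ 82  81  83  83  82  79  52  39  35  34  36  54  74  67  73  84  83]
 [ 81  82  80  84  82  82  64  37  34  35  53  69  68  60  74  81  91]
 [ 74  77  82  84  83  80  74  33  35  52  72  72  52  63  74  83  81]
 [ 60  66  79  81 
[... 172 characters left out ...]
68 75 81 87 85 87 88 88 85 83 83 88 86 86 83 86 85]
 [63 64 71 80 83 86 87 84 85 76 72 80 86 85 85 85 87]
 [60 60 65 69 78 81 83 87 82 68 63 74 85 87 86 84 85]
 [58 56 61 64 69 67 74 76 74 60 49 67 85 87 84 87 87]
 [57 60 58 60 57 55 57 62 59 45 40 56 82 86 87 89 88]
 [52 52 54 60 54 49 51 56 48 40 37 54 79 86 87 85 84]
 [49 50 50 51 50 53 47 44 41 41 35 48 76 85 86 88 86]
 [62 49 50 51 52 50 43 39 38 35 38 49 69 84 84 90 85]
 [85 73 54 51 50 49 42 38 37 34 40 48 60 70 81 85 86]
 [94 92 74 64 51 42 38 38 36 35 45 55 59 63 69 78 84]
 [97 95 88 72 51 35 33 34 38 38 50 58 60 59 63 69 70]
 [90 93 88 70 45 41 38 37 39 47 50 57 60 58 56 60 61]
 [76 87 86 63 37 44 60 68 57 47 51 53 58 56 58 57 59]]
```

Run:
```python
from meas import *
R=Rz(84.6);h=np.array([.6045,.1176])
a=np.radians(84.6);u=np.array([np.cos(a),np.sin(a)])
env.move_straight([*(h+.13540*u),.0457],R,rate=.02)
env.pause(.8)
s=env.sense();print(s["grip_width"],s["position"],s["contact_force"],s["time"])
p,d=env.read_camera("wrist")
t=ticks(rect(p[:,:,::-1],np.load("pics/wrist13.npz")));print(338.45-t[(t>200)&(t<215)])
p,d=env.read_camera("scene");cv2.imwrite("pics/scene17.png",p[:,:,::-1])
```

```text
0.011836694223341883 [0.61663037 0.24775646 0.0458656 ] [-5.47462392 -8.42197293  9.17665731] 35.45
[129.69997046]
```

View pics/scene17.png

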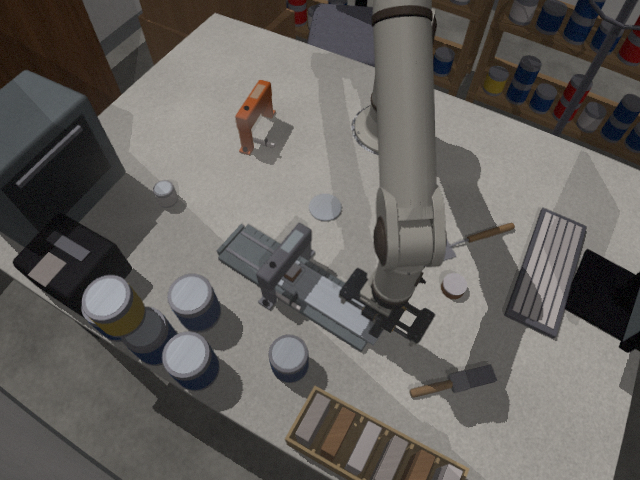

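Travel now reads 129.7 mm against a target of 129.7–129.9 mm. The block is under the reader at about (290,270), and everything else looks unmoved.

Run:
```python
from cell import env
env.job_done();s=env.sense();print(s["time"],s["grip_width"],s["position"])
```

```text
the job is handed in; nothing more can be done
the job is handed in; nothing more can be done
```

The block lies flat, painted face up, in the slide's pocket. The slide is pulled out so the index is beside the mark as closely as I could measure. I handed the job in at about 35.5 s, still holding the handle.

**What happened on the way**
- The first grasp closed on nothing. The fingertips turned out to sit 20.3 mm short of the stated TCP, which I confirmed by touching the counter. I regripped at the corrected height and had the block at 36 mm.
- After I let go, the block top read 60.3 mm above the counter (60 mm expected) and level, so it is seated.
- The handle was gripped at 11.8 mm. Under the spring load the arm stopped about 5 mm short, so I corrected the pull using the 20 mm ticks on the base.

**Last checks**
- **Travel:** two overhead pictures put the index-to-mark distance at 129.7 and 129.9 mm. Tick tracking gave 129.7 mm at the end. It was measured from after the handle was gripped; a check on the slide's end put it anywhere from still home to about 0.5 mm out by then.
- **Where checks disagreed:** the arm's own reading was about 1 mm higher, roughly 130.8 mm. A coarse scene-camera estimate before the last 0.4 mm nudge gave about 128 mm, good to 1 mm at best. I could not see the index and mark together up close at the end.
- **Holding forces:** besides the 8 N spring pull, the wrist showed about 5 N sideways and 9 N vertically, well within limits.
- **Other things:** the final scene picture shows nothing else moved.

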